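# Clamp a bottle in a quick-release vise

## Task

Hold down the vise's quick-release lever and, with it held down, slide the moving jaw gently forward until it has pushed the small bottle on the bed home into the V of the fixed jaw. Let the lever go, then wind the crank clockwise until the bottle is clamped firmly, without crushing it. Leave the bottle upright, the lever latched, and the other bottle and the loose cap beside the vise where they are.

Things in the scene. Friction and masses are not known exactly. Their poses are not given: they have to be found in the camera images.
- vise: Bench vise bolted to the table. Origin under the middle of its grey bed (250 x 84 mm, top 12 mm above the table, feet 128 mm wide); x runs along the bed toward the fixed jaw, z up, y to the left of x. A toothed rack bar, top 63 mm up, runs along the bed at y = -52 mm.
- v_home (a point): Point on the bed where the bottle's axis stands when it is home in the fixed jaw's V (vise x = 80 mm, y = 0). The fixed jaw is 82 mm high, its 120 degree V opens toward the vise's -x.
- jaw: Moving jaw: steel plate with a dark rubber face 64 mm wide, 21 to 83 mm up, square to the vise's x (axes as the vise's). The screw pushes it up to 18 mm out of an aluminium carriage (44 mm wide, top 104 mm up). Carriage, lever, jaw and crank slide together along x by up to 76 mm (drag about 3 N), only with the lever down.
- jaw_face (a point): Middle of the moving jaw's face, 50 mm above the table.
- lever: Dark steel quick-release lever, sprung, on the carriage at y = -52 mm. Origin on its hinge (along the vise's y), 55 mm up. Latched it has the vise's axes, its tooth in the rack (6 mm pitch). Pad pressed down 9 mm (0.16 rad) frees it; hard stop at 16 mm (0.30 rad); 4 to 8 N. If let go onto a rack tooth, it latches once the screw's load has pushed the carriage back a few mm.
- lever_pad (a point): Middle of the top of the lever's thumb pad (36 mm along x, 32 mm wide), 80 mm above the table at rest, 53 mm behind (-x) the hinge.
- thumb_stop (a point): Middle of the near (-x) face of an upright plate fixed to the carriage in front of the pad: 40 mm wide, 90 to 120 mm above the table, 24 mm ahead of lever_pad. Fingers that hold the pad down push the carriage forward (+x) by this plate.
- crank: Crank on the screw. Origin on the screw's axis, 85 mm up; x is that axis (the vise's x), z points from it to the handle. Turning it positively about x (clockwise looking along the vise's +x, from the crank end) drives the jaw forward 10 mm a turn, 1.8 turns in all. It stays in its place along the carriage and holds where it is left.
- handle_grip (a point): Middle of the free-turning black handle: 16 mm thick, 70 mm long, along the vise's x, 38 mm from the screw's axis; 42 mm clear to the crank arm. Turning slowly drags 5 to 6.5 N here; each further 1 N tangential is about 24 N of clamping. Best about 90 N (9 to 10 N here), under 40 N is loose, 150 N crushes. A tight grip along x holds back the carriage's slack; regrip frees it.
- bottle: The small white round bottle with a screw cap on the vise's bed between the jaws: body 49 mm across, 100 mm high, about 0.15 kg. Origin at the centre of its underside.
- spare_bottle: A like small bottle standing on the table beside the vise, 49 mm across, 100 mm high; origin at the centre of its underside. Leave alone.
- cap: Loose screw cap lying on the table beside the vise, 52 mm across, 30 mm high; origin at the centre of its underside. Leave alone.
There are look-alikes about, which are no part of the job. Leave any orange look-alike of the bottle alone.

How it is judged (in metres and radians):
On the way, in this order (a step that is already met when the one before it is completed fails the run):
1. with the lever held down, the moving jaw has been slid up to the bottle and the bottle is home in the V (angle between lever's own z axis and vertical above 0.13 rad and x of bottle in the frame of jaw below 0.0325 m and x of bottle in the frame of vise above 0.075 m and y of bottle in the frame of vise between -0.005 and 0.005 m).
2. the lever has been let go (contact force between lever and the arm below 0.5 N and contact force between lever and the fingers below 0.5 N and angle between lever's own z axis and vertical below 0.165 rad), for 0.2 s.
At the end, for the whole second after the job is handed in: The jaw presses the bottle with more than 40 N and at rest; the bottle stands upright (within 0.08 rad) home in the V (axis over 75 mm along the vise's x, within 5 mm of its middle); the lever is latched (tilt under 0.06 rad) (contact force between jaw and bottle above 40 N and angle between lever's own z axis and vertical below 0.06 rad and angle between bottle's own z axis and vertical below 0.08 rad and linear speed of bottle below 0.02 m/s and angular speed of crank below 0.1 rad/s and x of bottle in the frame of vise above 0.075 m and y of bottle in the frame of vise between -0.005 and 0.005 m); the robot touches nothing.
It fails at once if the bottle is rammed: over 25 N from the jaw while the lever is down (angle between lever's own z axis and vertical above 0.165 rad and contact force between jaw and bottle above 25 N).
It fails at once if the bottle is crushed: over 150 N from the jaw (contact force between jaw and bottle above 150 N).
It fails at once if the spare bottle beside the vise is disturbed: moved over 20 mm (distance of spare_bottle from where it was at the start of the episode above 0.02 m).
It fails at once if the loose cap beside the vise is disturbed: moved over 20 mm (distance of cap from where it was at the start of the episode above 0.02 m).
It also fails if it takes over 72 s, if anything falls off the work surface, if the arm or the gripper's body presses on something with over 40 N, if the wrist force passes 120 N, or if a joint passes its speed limit or range.

## Robot

A 6-joint arm with a two-finger parallel gripper is mounted at the origin on the work surface; the furniture and walls round the work are solid. World frame = base frame: x ahead of the robot, y to its left, z up, the work surface at z = 0. Lengths are in mm, angles in degrees, forces in N, time in s.
With the tool pointing down it reaches from about 350 to 850 mm from the base axis. Payload 8.1 kg.
Tool frame: the origin (TCP) lies on the centre line of the jaws, within the pads' length; the fingertips stand r.tip_extent ahead of it and the grasp point (between the pads) lies 8 mm behind it (r.tip_extent is the distance from the TCP to the fingertips, in mm); z points along the fingers, y is the direction in which the jaws open and shut (so a half turn about z gives the same grasp; the last joint's range is limited). The gripper opens to 85 mm and grips with 20 to 120 N. Pads are 22 mm wide; open, the fingers measure 114 mm over their backs; the gripper's body (76 mm by 85 mm) begins 54 mm behind the grasp point. The pads swing forward as they close: fully open they stand 13 mm farther back than shut.
Start: joints at [-69.58, 7.471, 85.268, -0, 87.261, -4.893], TCP at [256.56, -542.386, 242.292] pointing down, gripper open.
Joint ranges: [-169.43, 169.43], [-51.17, 129.36], [1.28, 143.12], [-76.62, 256.62], [0, 156.53], [-152.29, 152.29]. Speed limits (degrees/s): [136.94, 136.94, 159.86, 180, 180, 180].

## Interface

Orientations are given as [roll, pitch, yaw] about the fixed x, y, z axes, in that order (R = Rz(yaw) Ry(pitch) Rx(roll)).
In Python, from bench import sense, optics, hand_in, spotter, r gives the robot as it stands.
- The arm moves only by the tool apply_moves, never from a script. Its argument "series" is a list of rows, each a list of 3 entries, a list of its own where there are three numbers: the opening, from 0 (shut) to 1 (fully open), then the shift along the world's x, y, z in m, then the turn about the world's z in rad. In form: [[grip, [x, y, z], turn], ...]. A call has 1 to 5 rows; each row is the pose to reach, as a shift and turn from the pose measured when the call began; what a row does not reach only later rows make up. A row lasts 1/8 s, in which the tool goes at most 62.5 mm and 10.7 degrees, less where a joint would pass 70% of its speed; a pose out of reach is approached as far as the arm can. A call with a gripper value outside its range is refused whole. The fingers move at their own pace and stop on an object; "grip_force" is the grip in N (left out, the last holds). Time passes only in rows, so rows that repeat a pose let the fingers close. It gives the time, the measured TCP pose, the force and the opening at its end, in the units of the state.
- sense(): the state, without advancing time (a new reading comes with each control period).
- optics.snapshot(name): name is "scene" or "top" or "wrist"; returns a dict with "color" (480x640x3 uint8, blue, green, red), "intrinsics" (3x3 intrinsics, pixels), "distortion" ([k1, k2, p1, p2, k3] as OpenCV has them; the pictures are not rectified), "rvec" (rotation vector, rad) and "tvec" (3), from world to camera coordinates, as OpenCV has them. Camera axes: x right, y down, z forward; pixel columns grow to the right and rows downward; lengths in mm; the calibration is good to about 2 mm. A picture is of the moment at which its call begins. There is no depth.
- hand_in(): hands the job in, once; it reports no verdict.
Trained networks look in a picture, given as the dict that the camera call returned (one of the last four; its "shot" number tells which), for a name from the list of things; names that differ only in an ending like _2 or _b are one class to them, and where a whole thing is asked for, a point or a joint stands for the part that bears it (a point fixed in the world has none). Each returns a list of dicts, best first, with "p" (0 to 1); they miss things now and then, are a little off and sometimes report something else, mostly with a low value. They report only what shows in the picture. A call takes as long as a camera call. They do not tell look-alikes from the thing itself.
- spotter.search_frame(picture, query): "xyz" ([x, y, z] in mm, in the coordinates of the camera as it stood for that picture, good to about 4 mm: the middle of the surface that is visible of it).
- spotter.masks_of(picture, query): "mask" (480x640 bool, what is visible of it).
The state is a dict: "time": time; "joint_pos": joint angles; "qd": joint speeds; "joint_efforts": joint torques, N m; "tool_pos": TCP position; "tcp_rot": TCP orientation; "ft_force": force on the tool from outside, world axes, zero at the start; "wrist_torque": the same for the moment, N m; "finger_gap": finger opening in mm.
Only numpy, scipy, OpenCV 4.12 (cv2) and the standard library are available. Lean on these libraries where they do the work, as an engineer would, in place of code of your own. Each camera call takes 0.05 s, during which the arm holds its last target.

## Working session

There is one attempt and no reset: what is moved stays moved. The work goes in short steps, Python scripts to look and compute and a tool call to move; the robot and the scene stay as the last step left them, time stands still between calls to the robot, and variables do not carry over. Pictures are saved under pics/ and viewed, and the job is handed in when it is done.

Besides the shell and the picture viewer there is one more tool, called after "Emit:" as name([rows], argument=value, ...), one row to a line, values as JSON. apply_moves: Moves the arm, as the interface text tells. Its arguments: {"type":"object","properties":{"series":{"type":"array"},"grip_force":{"type":"number"}},"required":["series"]}

```bash
ls; mkdir -p pics; python3 - <<'E'
from bench import sense, optics, spotter, r
import cv2
print(sense()); print(r.tip_extent, [a for a in dir(r) if not a.startswith('_')])
for n in ["scene","top","wrist"]:
    p=optics.snapshot(n); cv2.imwrite(f"pics/{n}0.png",p["color"]); print(n,p["shot"],p["intrinsics"],p["distortion"],p["rvec"],p["tvec"])
E
```

```text
pics
{'time': 0.0, 'joint_pos': array([-6.95810932e+01,  7.51573900e+00,  8.53278827e+01,  3.59448825e-04,
        8.72618644e+01, -4.89425118e+00]), 'qd': array([-0.01135207,  0.01783786,  0.04748207, -0.08159647,  0.0150088 ,
        0.00439375]), 'joint_efforts': array([-4.50934904e-04, -5.69404256e+01, -5.00557888e+01, -1.96899814e-04,
        1.49940723e-02,  1.01981719e-06]), 'tool_pos': array([ 256.36798084, -541.89594746,  241.25122216]), 'tcp_rot': array([-1.79894929e+02, -9.35744620e-03,  2.53131319e+01]), 'ft_force': array([ 0.28354827, -0.5982886 , -0.49133425]), 'wrist_torque': array([ 0.00766348, -0.00222011,  0.0037589 ]), 'finger_gap': 85.52453356896633}
11.0 ['PlanningError', 'tip_extent']
scene 1 [[620.04598119   0.         314.50289719]
 [  0.         620.04598119 237.7349364 ]
 [  0.           0.           1.        ]] [-0.01254671  0.          0.          0.          0.        ] [ 1.84715661 -0.91520191  0.55484799] [-512.23529575  245.40830931  744.57178509]
top 2 [[475.11658155   0.         318.09105095]
 [  0.         475.11658155 232.6537341 ]
 [  0.           0.           1.        ]] [-0.1198737  0.         0.         0.         0.       ] [ 2.11509354 -2.18205728  0.1066826 ] [-179.96526818  612.65747274  899.15765371]
wrist 3 [[364.8019186   0.        321.2746945]
 [  0.        364.8019186 242.1601584]
 [  0.          0.          1.       ]] [-0.03711603  0.          0.          0.          0.        ] [-2.43308925  1.53955297  0.23436385] [-599.95670049  -39.4128768   379.02615136]
```

View pics/scene0.png

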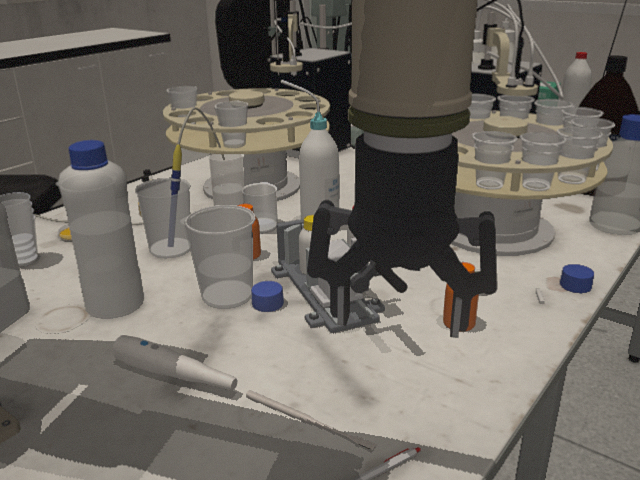

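View pics/top0.png

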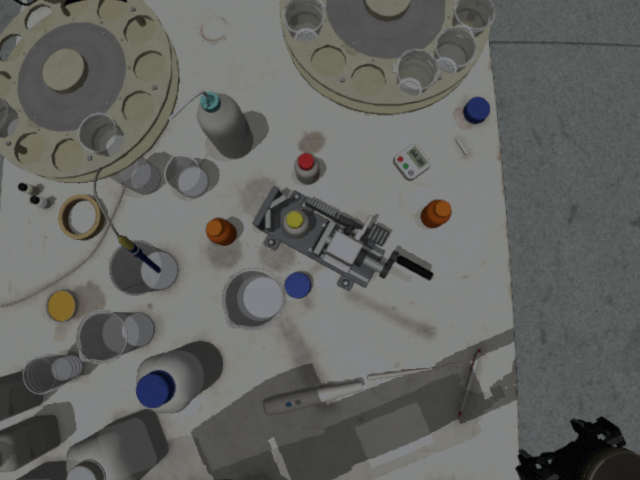

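View pics/wrist0.png

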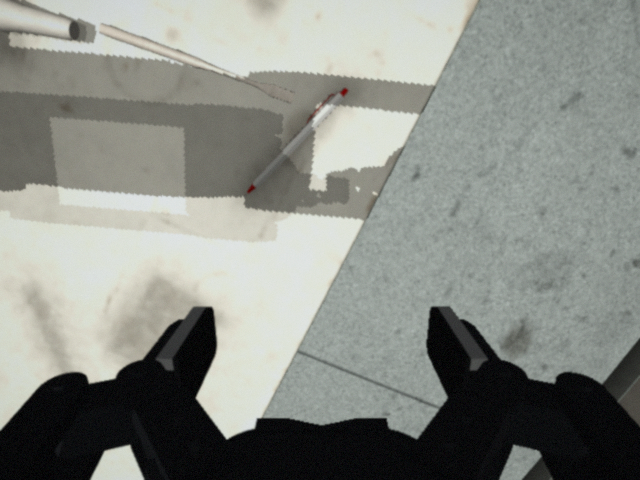

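The top picture shows:
- The vise runs from its fixed jaw at (268,210) to its crank at (430,270).
- The bottle on the bed has a yellow cap at (294,218).
- A red-capped bottle stands at (307,165), probably the spare.
- There are orange look-alikes at (220,231) and (437,213).
- The loose blue cap is at (298,284), with another blue cap at (476,110).

```bash
cat > h.py <<'E'
import numpy as np, cv2
from bench import sense, optics, spotter
def c2w(p,X):
    R=cv2.Rodrigues(np.array(p["rvec"],float))[0]; return R.T@(np.array(X,float)-np.array(p["tvec"],float))
def w2p(p,X):
    return cv2.projectPoints(np.array(X,float).reshape(-1,3),np.array(p["rvec"],float),np.array(p["tvec"],float),p["intrinsics"],np.array(p["distortion"],float))[0].reshape(-1,2)
def px2w(p,uv,z):
    n=cv2.undistortPoints(np.array(uv,float).reshape(1,1,2),p["intrinsics"],np.array(p["distortion"],float)).reshape(2)
    R=cv2.Rodrigues(np.array(p["rvec"],float))[0]; d=R.T@np.array([n[0],n[1],1]); o=-R.T@np.array(p["tvec"],float)
    return o+d*(z-o[2])/d[2]
E
python3 - <<'E'
from h import *
np.set_printoptions(precision=1,suppress=True)
for n in ["top","scene"]:
    p=optics.snapshot(n)
    for q in ["vise","v_home","jaw","jaw_face","lever","lever_pad","thumb_stop","crank","handle_grip","bottle","spare_bottle","cap"]:
        try:
            for d in spotter.search_frame(p,q)[:4]:
                X=c2w(p,d["xyz"]); print(n,q,round(d["p"],2),X,w2p(p,X)[0])
        except Exception as e: print(q,e)
E
python3 - <<'E'
import cv2
im=cv2.imread('pics/top0.png'); cv2.imwrite('pics/topc.png',cv2.resize(im[140:300,230:450],None,fx=3.6,fy=3.6,interpolation=cv2.INTER_CUBIC))
E
```

```text
top vise 0.96 [ 588.7 -229.7   59.5] [334.2 239.9]
top v_home 0.98 [ 592.3 -227.3   56.1] [332.8 238.3]
top jaw 0.88 [ 586.6 -212.1   88.4] [324.9 239.7]
top jaw_face 0.56 [ 588.4 -213.2   87.2] [325.4 238.9]
top lever 0.75 [ 607.8 -305.    82.3] [374.3 227.2]
top lever 0.6 [ 587.7 -209.    88.7] [323.1 239.2]
top lever 0.57 [ 591.9 -227.8   58.4] [333.1 238.4]
top lever_pad 0.96 [ 599.9 -301.2   80.3] [372.3 231.6]
top lever_pad 0.29 [ 592.2 -227.3   58.4] [332.8 238.2]
top crank 0.97 [ 529.  -356.   121.5] [407.  267.6]
top handle_grip 0.18 [ 602.  -302.3   81.9] [372.9 230.3]
top bottle 0.89 [610.7 -17.9  76.5] [222.1 231. ]
top bottle 0.77 [ 621.4 -160.9   93.6] [296.5 221.6]
top bottle 0.66 [ 633.1 -425.3   74. ] [436.5 212.5]
top spare_bottle 0.42 [ 599.1 -300.    83.7] [371.8 231.8]
top spare_bottle 0.41 [ 567.5 -272.3   95.6] [358.  248.7]
top spare_bottle 0.28 [ 590.9 -214.7   87.6] [326.2 237.5]
top cap 0.76 [ 511.2 -160.7   30.8] [300. 282.]
top cap 0.54 [ 588.4 -213.7   89.2] [325.7 238.7]
scene vise 0.58 [ 563.3 -252.9   28. ] [335.1 292.3]
scene v_home 0.77 [ 558.3 -254
[... 166 characters left out ...]
34.9] [312.6 277.8]
scene thumb_stop 0.63 [ 545.7 -278.9   94.3] [342.  264.3]
scene thumb_stop 0.62 [ 603.5 -158.4   80. ] [303.9 239.1]
scene crank 0.62 [ 526.5 -334.5  111.4] [366.  269.6]
scene handle_grip 0.61 [ 565.8 -202.    36.4] [310.9 277.9]
scene handle_grip 0.57 [ 533.  -336.6  106.5] [369.6 271.3]
scene bottle 0.92 [ 604.2 -155.6   80.1] [302.9 238.4]
scene bottle 0.68 [617.4 -32.4  45.2] [255.8 236.1]
scene bottle 0.59 [ 621.8 -431.2   41.1] [454.6 304.6]
scene bottle 0.47 [ 564.9 -202.4   36.9] [310.7 277.9]
scene spare_bottle 0.5 [ 709.9 -172.4   50.6] [346.9 235. ]
scene spare_bottle 0.5 [ 564.3 -253.7   26.1] [335.8 293.2]
scene cap 0.81 [ 494.  -166.7   25.6] [265.8 295.2]
```

View pics/topc.png

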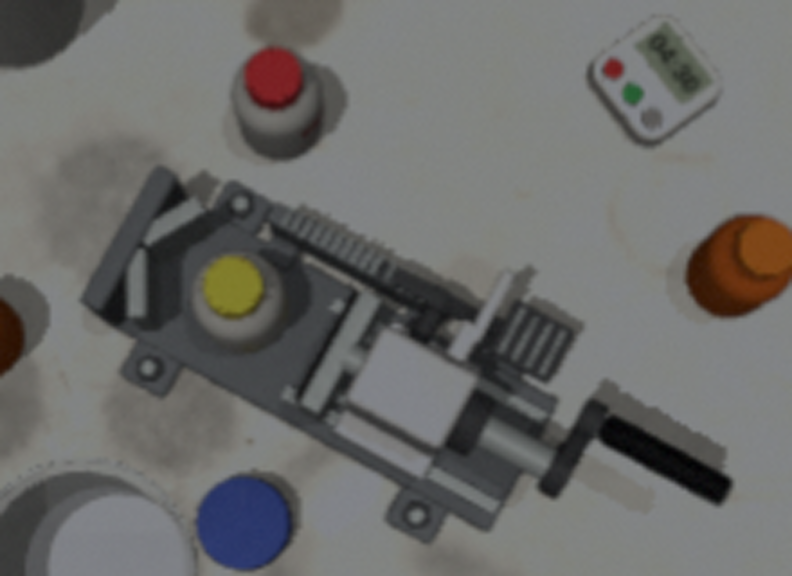

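The crop confirms the choice: the yellow-capped white bottle on the bed at (294,218) is the target. The red-capped one is the spare and the blue cap at (298,284) is the loose cap. Next I'll fit the vise pose.

```bash
cat >> h.py <<'E'
from scipy.optimize import least_squares
def V(p,X): # p=(x,y,yaw rad); X in vise frame
    X=np.array(X,float).reshape(-1,3); c,s=np.cos(p[2]),np.sin(p[2])
    return np.c_[p[0]+c*X[:,0]-s*X[:,1], p[1]+s*X[:,0]+c*X[:,1], X[:,2]]
E
python3 - <<'E'
from h import *
np.set_printoptions(precision=2,suppress=True)
p=optics.snapshot("top")
R=cv2.Rodrigues(np.array(p["rvec"]))[0]; print("cam",-R.T@p["tvec"])
f=lambda u,v:(230+u/3.6,140+v/3.6)
pts=[((-125,-42,12),f(555,405)),((-125,42,12),f(485,530))]
# rack line etc. bed corner guess; left edge of bed line between (485,530) and (118,325)
def res(q):
    a=(w2p(p,V(q,[x for x,_ in pts]))-np.array([u for _,u in pts])).ravel()
    # bed left edge passes through (300,430)crop
    l=w2p(p,V(q,[(-125,42,12),(125,42,12)])); n=np.array([-(l[1]-l[0])[1],(l[1]-l[0])[0]]); n/=np.linalg.norm(n)
    return np.r_[a,[(np.array(f(*m))-l[0])@n for m in [(250,402),(180,365),(330,440)]]]
s=least_squares(res,[580,-230,1.9]); q=s.x; print(q,np.degrees(q[2]),s.fun)
im=cv2.resize(p["color"],None,fx=1,fy=1)
np.save("vise.npy",q)
g=lambda X:[(np.array(u)-[230,140])*3.6 for u in w2p(p,V(q,X))]
big=cv2.resize(p["color"][140:300,230:450],None,fx=3.6,fy=3.6,interpolation=cv2.INTER_CUBIC)
def poly(X,c):
    cv2.polylines(big,[np.int32(g(X))],True,c,1)
poly([(-125,-42,12),(-125,42,12),(125,42,12),(125,-42,12)],(0,255,0))
for X in [(80,0,100),(80,0,12)]: cv2.circle(big,tuple(np.int32(g([X])[0])),4,(0,0,255),1)
# axis at z=85
poly([(-250,0,85),(125,0,85)],(255,0,0)); poly([(-250,0,123),(125,0,123)],(255,0,255)); poly([(-125,-52,63),(125,-52,63)],(0,255,255))
cv2.imwrite("pics/fit1.png",big)
for nm,X in [("cap top bottle",px2w(p,(294.3,218.6),100)),("cap",px2w(p,f(245,522),30)),("spare",px2w(p,f(273,77),100)),("h1",px2w(p,f(606,426),123)),("h2",px2w(p,f(722,492),123)),("pad",px2w(p,f(537,340),80)),("stopA",px2w(p,f(508,275),120)),("stopB",px2w(p,f(460,350),120)),("jawT",px2w(p,f(375,298),83)),("jawB",px2w(p,f(313,405),83)),("carrA",px2w(p,f(395,328),104)),("carrB",px2w(p,f(480,375),104)),("carrC",px2w(p,f(435,450),104)),("arm",px2w(p,f(555,482),85))]:
    c,s_=np.cos(q[2]),np.sin(q[2]); d=X[:2]-q[:2]; print(nm,X,"vise",[c*d[0]+s_*d[1],-s_*d[0]+c*d[1]])
E
```

```text
cam [ 493.83 -217.44  961.81]
[ 596.3  -202.02    1.03] 58.94000040017613 [ 0.52 -1.31 -0.22  0.76 -0.17 -0.72  1.5 ]
cap top bottle [ 626.24 -157.34  100.  ] vise [np.float64(53.71591147556143), np.float64(-2.5889428966804964)]
cap [ 505.57 -156.64   30.  ] vise [np.float64(-7.940308979623957), np.float64(101.14102413946738)]
spare [ 733.59 -181.36  100.  ] vise [np.float64(88.52942158091449), np.float64(-106.94799501451338)]
h1 [ 545.71 -341.11  123.  ] vise [np.float64(-145.25537971488532), np.float64(-28.418062082616252)]
h2 [ 511.42 -396.63  123.  ] vise [np.float64(-210.5045741722262), np.float64(-27.691968250153735)]
pad [ 594.17 -313.78   80.  ] vise [np.float64(-96.83949132763433), np.float64(-55.83034052530856)]
stopA [ 622.61 -296.46  120.  ] vise [np.float64(-67.3301278615962), np.float64(-71.26219123047173)]
stopB [ 585.88 -271.09  120.  ] vise [np.float64(-64.54452505391062), np.float64(-26.706953350494338)]
jawT [ 618.48 -230.49   83.  ] vise [np.float64(-12.948092019354021), np.float64(-33.67980960324711)]
jawB [ 563.89 -196.7    83.  ] vise [np.float64(-12.163196912515353), np.float64(30.512032810963984)]
carrA [ 599.87 -239.75  104.  ] vise [np.float64(-30.482852985602065), np.float64(-22.521767015403924)]
carrB [ 574.65 -281.67  104.  ] vise [np.float64(-79.40275081415652), np.float64(-22.54771550072345)]
carrC [ 537.67 -257.63  104.  ] vise [np.float64(-77.88783445993873), np.float64(21.53718095245755)]
arm [ 520.28 -319.24   85.  ] vise [np.float64(-139.63724303432403), np.float64(4.641003550031982)]
```

View pics/fit1.png

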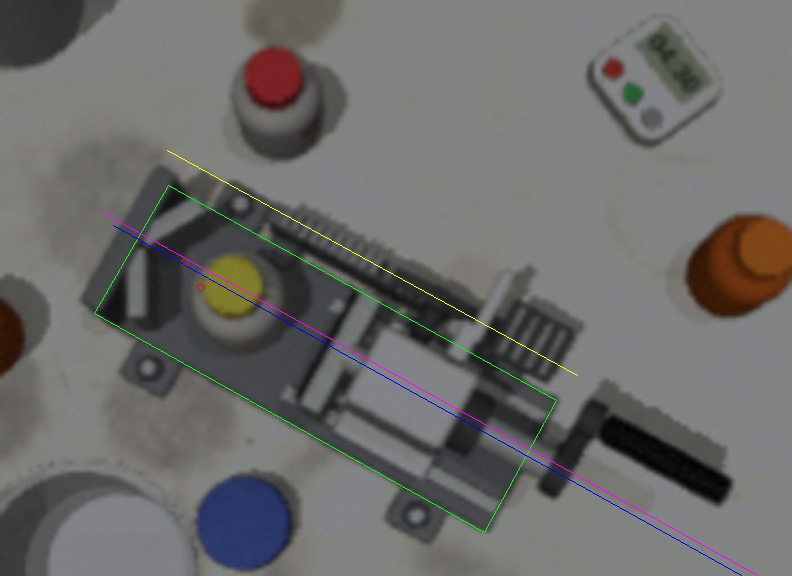

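Emit:
apply_moves([
  [0, [0.045, 0.03, 0.02], 0.17],
  [0, [0.09, 0.06, 0.03], 0.34],
  [0, [0.135, 0.09, 0.04], 0.5],
  [0, [0.18, 0.12, 0.05], 0.587],
  [0, [0.225, 0.15, 0.05], 0.587],
], grip_force=30)

```text
time: 2.12
tool_pos: [483.3, -391.6, 293.8]
tcp_rot: [179.9, 0.0, 59.0]
ft_force: [0.6, -0.3, -0.3]
finger_gap: -0.2
```

Emit:
apply_moves([
  [0, [0.045, 0.03, 0.0], 0.0],
  [0, [0.08, 0.06, 0.0], 0.0],
  [0, [0.08, 0.06, 0.0], 0.0],
])

```text
time: 2.5
tool_pos: [565.5, -328.8, 293.3]
tcp_rot: [179.9, -0.0, 59.3]
ft_force: [-0.3, -0.6, 0.0]
finger_gap: -0.3
```

```bash
python3 - <<'E'
from h import *
np.set_printoptions(precision=2,suppress=True)
s=sense(); print(s["time"],s["tool_pos"],s["tcp_rot"],s["ft_force"],s["finger_gap"])
p=optics.snapshot("wrist"); cv2.imwrite("pics/w1.png",p["color"])
R=cv2.Rodrigues(np.array(p["rvec"]))[0]; print("cam",-R.T@p["tvec"],R)
import pickle; pickle.dump({k:p[k] for k in p},open("w1.pkl","wb"))
E
```

```text
2.5 [ 565.51 -328.76  293.34] [179.89  -0.02  59.27] [-0.3  -0.55  0.02] -0.2900731399345815
cam [ 603.38 -264.66  425.01] [[ 0.86 -0.51  0.  ]
 [-0.49 -0.82  0.3 ]
 [-0.15 -0.26 -0.96]]
```

View pics/w1.png

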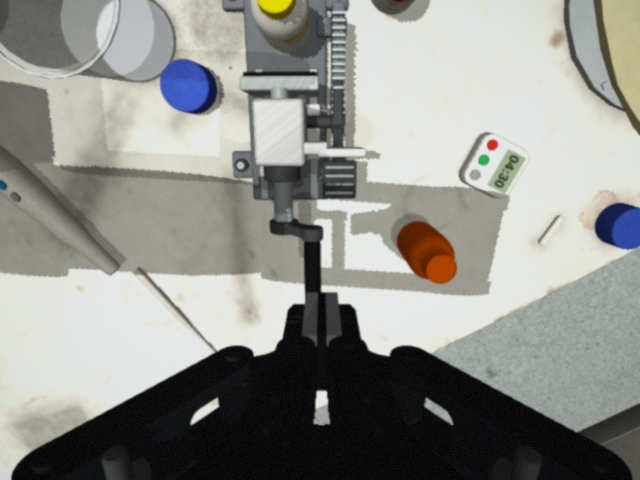

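```bash
cat > ov.py <<'E'
from h import *
def overlay(p,q,dx,name,win,fx,xc=-96.8,th=None):
    u0,v0,u1,v1=win
    big=cv2.resize(p["color"][v0:v1,u0:u1],None,fx=fx,fy=fx,interpolation=cv2.INTER_CUBIC)
    g=lambda X:np.int32((w2p(p,V(q,X))-[u0,v0]+0.5)*fx)
    P=lambda X,c:cv2.polylines(big,[g(X)],True,c,1)
    P([(-125,-42,12),(-125,42,12),(125,42,12),(125,-42,12)],(0,255,0))
    x=xc+dx
    P([(x-18,-68,80),(x+18,-68,80),(x+18,-36,80),(x-18,-36,80)],(0,0,255))
    P([(x+24,-72,120),(x+24,-32,120),(x+24,-32,90),(x+24,-72,90)],(0,255,255))
    P([(x+80,22,104),(x+80,-22,104)],(255,0,255))
    P([(-250,0,85),(0,0,85)],(255,0,0))
    P([(80,0,12),(80,0,100)],(255,255,0))
    cv2.imwrite(name,big)
E
python3 - <<'E'
from ov import *
import pickle
p=pickle.load(open("w1.pkl","rb")); overlay(p,np.load("vise.npy"),0,"pics/w1o.png",(220,0,400,300),2)
overlay(p,np.load("vise.npy"),0,"pics/w1o.png",(200,60,400,320),2.3*1.0)
E
```

```text
(no output)
```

View pics/w1o.png

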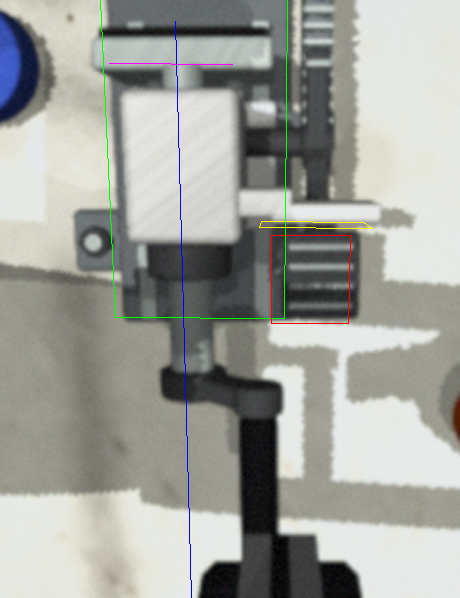

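```bash
python3 - <<'E'
from ov import *
import pickle
np.set_printoptions(precision=1,suppress=True)
p=pickle.load(open("w1.pkl","rb")); q=np.load("vise.npy"); q[:2]+=[2.3,-1.4]; np.save("vise.npy",q)
overlay(p,q,1.3,"pics/w1p.png",(200,60,400,320),2.3)
f=lambda u,v:(200+u/2.3-.5,60+v/2.3-.5)
for th in [30,40,45,50,55,60]:
    y,z=-38*np.sin(np.radians(th)),85+38*np.cos(np.radians(th))
    print(th,(w2p(p,V(q,[(-150,y,z),(-170,y,z)]))-[199.5,59.5])*2.3)
for X in [(-95.5,-52,80),(-178,-28,110)]: print(V(q,[X]))
E
```

```text
30 [[233.2 432. ]
 [233.7 480.5]]
40 [[247.6 429. ]
 [247.9 477.1]]
45 [[254.1 427.3]
 [254.2 475.1]]
50 [[259.9 425.5]
 [259.9 472.9]]
55 [[265.1 423.5]
 [265.1 470.7]]
60 [[269.7 421.4]
 [269.5 468.3]]
[[ 593.9 -312.1   80. ]]
[[ 530.8 -370.3  110. ]]
```

View pics/w1p.png

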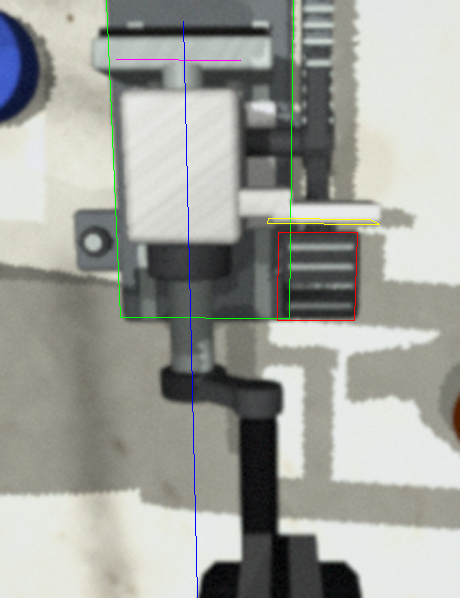

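Emit:
apply_moves([
  [0, [0.0305, 0.02, -0.03], 0],
  [0, [0.0305, 0.02, -0.09], 0],
  [0, [0.0305, 0.02, -0.15], 0],
  [0, [0.0305, 0.02, -0.192], 0],
  [0, [0.0305, 0.02, -0.192], 0],
])

```text
time: 3.18
tool_pos: [590.7, -309.7, 96.4]
tcp_rot: [-179.6, 0.0, 59.1]
ft_force: [-0.9, 0.1, -0.8]
finger_gap: -0.2
```

```bash
python3 - <<'E'
from h import *
p=optics.snapshot("wrist"); cv2.imwrite("pics/w2.png",p["color"])
p=optics.snapshot("scene"); cv2.imwrite("pics/s2.png",cv2.resize(p["color"][180:340,230:430],None,fx=4,fy=4,interpolation=2)[:, :800][:600])
E
```

```text
(no output)
```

View pics/w2.png

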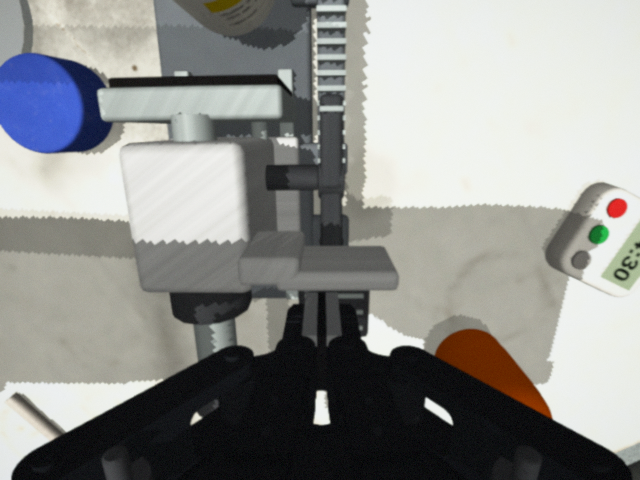

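View pics/s2.png

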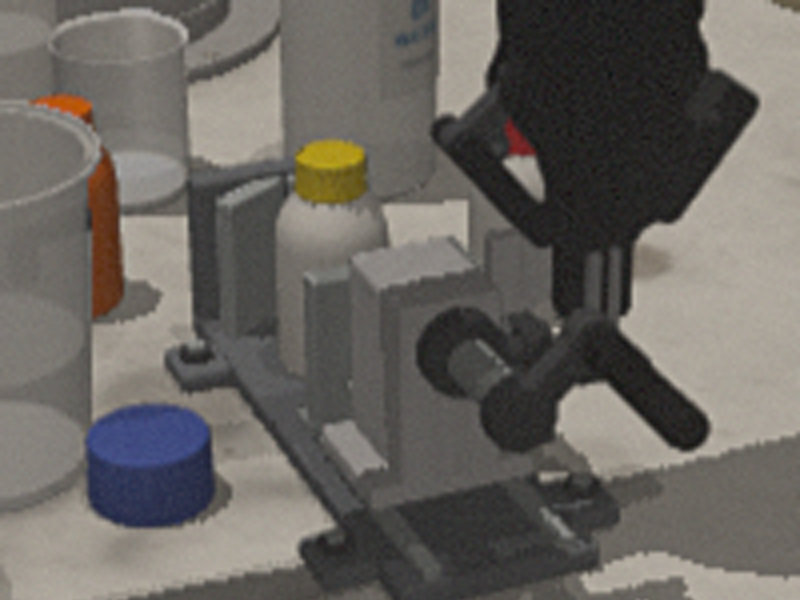

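Emit:
apply_moves([
  [0, [0.005, 0.001, 0], 0],
  [0, [0.005, 0.001, -0.005], 0],
  [0, [0.005, 0.001, -0.008], 0],
  [0, [0.005, 0.001, -0.008], 0],
])

```text
time: 3.78
tool_pos: [599.4, -310.3, 94.6]
tcp_rot: [179.9, 0.1, 59.1]
ft_force: [-0.0, -0.3, -0.5]
finger_gap: -0.2
```

Emit:
apply_moves([
  [0, [0, 0, 0], 0],
])

```text
time: 3.9
tool_pos: [599.3, -310.2, 94.4]
tcp_rot: [179.9, 0.1, 59.1]
ft_force: [0.9, -0.2, -0.0]
finger_gap: 0.3
```

Emit:
apply_moves([
  [0, [0, 0, 0], 0],
])

```text
time: 4.03
tool_pos: [599.2, -310.2, 94.4]
tcp_rot: [179.9, 0.1, 59.1]
ft_force: [-0.0, 0.4, 0.1]
finger_gap: 0.0
```

Emit:
apply_moves([
  [0, [-0.003, 0.002, 0], 0],
  [0, [-0.003, 0.002, -0.004], 0],
  [0, [-0.003, 0.002, -0.007], 0],
  [0, [-0.003, 0.002, -0.007], 0],
  [0, [-0.003, 0.002, -0.007], 0],
])

```text
time: 4.65
tool_pos: [596.1, -308.8, 88.1]
tcp_rot: [179.9, 0.1, 59.1]
ft_force: [-2.8, -1.4, 5.7]
finger_gap: -0.2
```

Emit:
apply_moves([
  [0, [0, 0, -0.003], 0],
  [0, [0, 0, -0.004], 0],
  [0, [0, 0, -0.004], 0],
])

```text
time: 5.03
tool_pos: [595.8, -309.6, 85.0]
tcp_rot: [179.9, 0.2, 59.1]
ft_force: [-4.6, -0.6, 7.5]
finger_gap: -0.3
```

Emit:
apply_moves([
  [0, [0, 0, 0], 0],
])

```text
time: 5.15
tool_pos: [595.7, -309.7, 85.5]
tcp_rot: [179.9, 0.2, 59.1]
ft_force: [-2.8, 2.8, 4.8]
finger_gap: 0.4
```

```bash
python3 - <<'E'
from h import *
p=optics.snapshot("scene"); cv2.imwrite("pics/s3.png",cv2.resize(p["color"][200:330,290:420],None,fx=4.5,fy=4.5,interpolation=2))
p=optics.snapshot("wrist"); cv2.imwrite("pics/w3.png",p["color"])
E
```

```text
(no output)
```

View pics/s3.png

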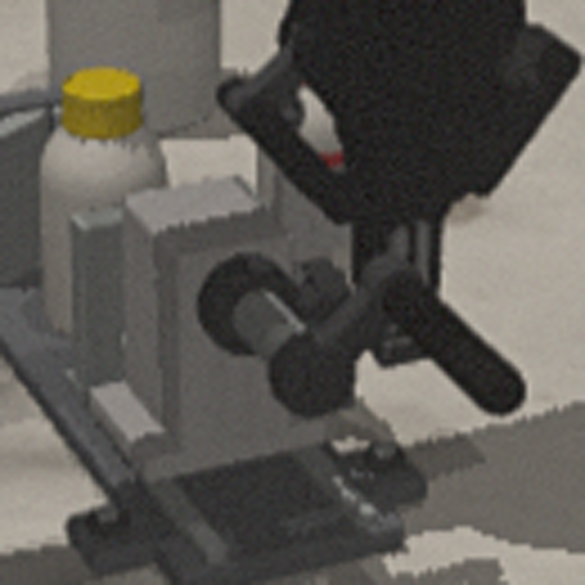

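View pics/w3.png

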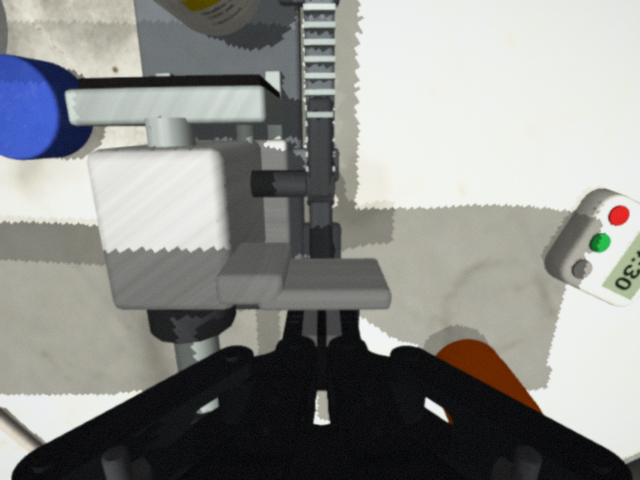

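Emit:
apply_moves([
  [0, [0.0, 0.0, -0.003], 0],
  [0, [0.002, 0.0035, -0.003], 0],
  [0, [0.004, 0.007, -0.003], 0],
  [0, [0.004, 0.007, -0.003], 0],
])

```text
time: 5.75
tool_pos: [599.9, -302.7, 83.5]
tcp_rot: [179.8, 0.2, 59.1]
ft_force: [-2.6, 2.7, 7.2]
finger_gap: -0.1
```

Emit:
apply_moves([
  [0, [0.001, 0.002, -0.0015], 0],
  [0, [0.002, 0.0035, -0.0015], 0],
  [0, [0.002, 0.0035, -0.0015], 0],
])

```text
time: 6.12
tool_pos: [601.8, -299.4, 82.9]
tcp_rot: [179.8, 0.2, 59.1]
ft_force: [-4.1, 1.2, 7.4]
finger_gap: 0.2
```

```bash
python3 - <<'E'
from h import *
p=optics.snapshot("wrist"); cv2.imwrite("pics/w4.png",p["color"])
E
```

```text
(no output)
```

View pics/w4.png

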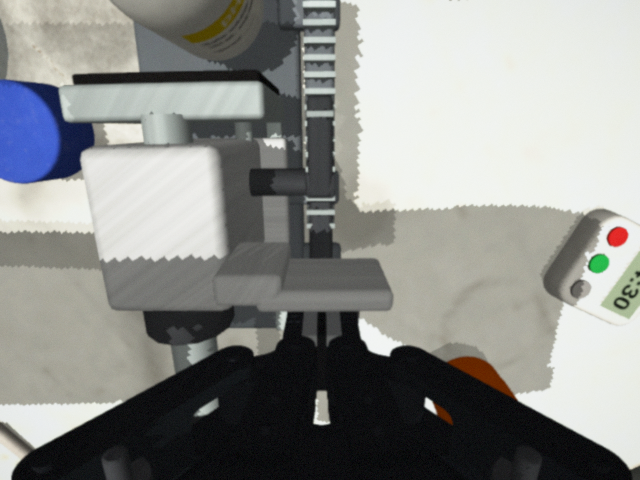

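```bash
python3 - <<'E'
from h import *
p=optics.snapshot("top"); cv2.imwrite("pics/t4.png",cv2.resize(p["color"][140:300,230:450],None,fx=3.6,fy=3.6,interpolation=2))
E
```

```text
(no output)
```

View pics/t4.png

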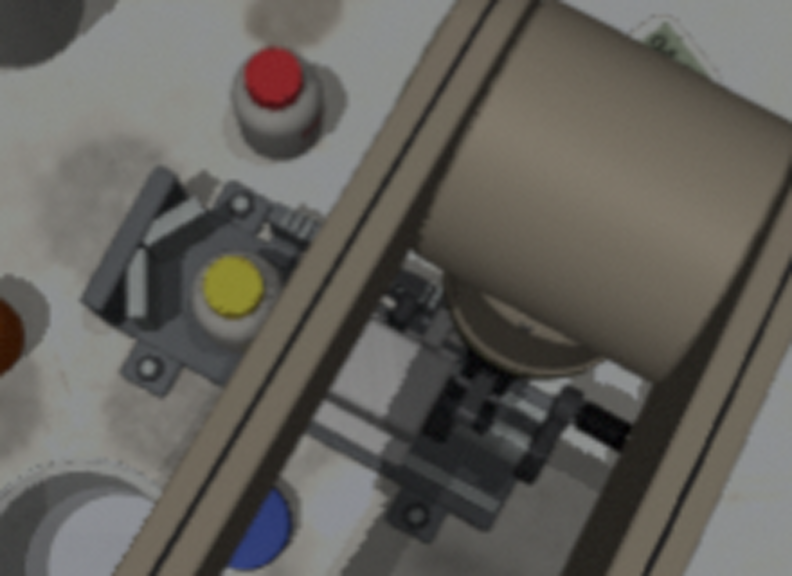

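```bash
python3 - <<'E'
from h import *
import pickle
p=pickle.load(open("w1.pkl","rb")); q=np.load("vise.npy"); f=lambda u,v:(199.5+u/2.3,59.5+v/2.3)
c,s=np.cos(q[2]),np.sin(q[2])
def tv(X): d=X[:2]-q[:2]; return c*d[0]+s*d[1],-s*d[0]+c*d[1]
print("jaw face",tv(px2w(p,f(180,27),83)),"back",tv(px2w(p,f(180,68),83)))
p=optics.snapshot("top"); g=lambda u,v:(230+u/3.6,140+v/3.6)
print("bottle",tv(px2w(p,g(233,286),100)))
st=sense(); print(tv(st["tool_pos"]))
E
```

```text
jaw face (np.float64(-1.6320110057184094), np.float64(1.3837329440088872)) back (np.float64(-16.08887558705941), np.float64(1.742967942632144))
bottle (np.float64(52.2721991684285), np.float64(1.087313588272032))
(np.float64(-80.59771428081115), np.float64(-52.266365515068))
```

Emit:
apply_moves([
  [0, [0.0015, 0.0025, -0.001], 0],
  [0, [0.003, 0.005, -0.001], 0],
  [0, [0.0045, 0.0075, -0.001], 0],
  [0, [0.006, 0.01, -0.001], 0],
  [0, [0.006, 0.01, -0.001], 0],
])

```text
time: 6.9
tool_pos: [607.7, -289.4, 82.7]
tcp_rot: [179.8, 0.2, 59.1]
ft_force: [-4.5, 2.6, 7.1]
finger_gap: -0.0
```

```bash
python3 - <<'E'
from h import *
p=optics.snapshot("wrist"); cv2.imwrite("pics/w5.png",p["color"]); s=sense(); print(s["ft_force"],s["wrist_torque"],s["tcp_rot"])
E
```

```text
[-4.94477261  2.20173933  7.73801217] [0.32494844 0.62646876 0.05200734] [179.82642057   0.20030845  59.10574063]
```

View pics/w5.png

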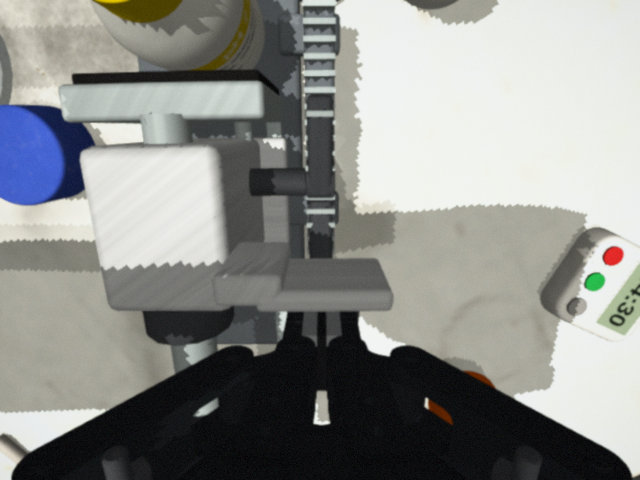

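Emit:
apply_moves([
  [0, [0.001, 0.0017, -0.001], 0],
  [0, [0.002, 0.0034, -0.001], 0],
  [0, [0.003, 0.0051, -0.001], 0],
  [0, [0.004, 0.0069, -0.001], 0],
  [0, [0.005, 0.0086, -0.001], 0],
])

```text
time: 7.58
tool_pos: [612.4, -281.6, 82.7]
tcp_rot: [179.8, 0.3, 59.1]
ft_force: [-5.6, -1.1, 8.5]
finger_gap: 0.1
```

Emit:
apply_moves([
  [0, [0.001, 0.0017, -0.001], 0],
  [0, [0.002, 0.0034, -0.001], 0],
  [0, [0.003, 0.0051, -0.001], 0],
  [0, [0.004, 0.0069, -0.001], 0],
  [0, [0.005, 0.0086, -0.001], 0],
])

```text
time: 8.2
tool_pos: [617.0, -273.7, 82.7]
tcp_rot: [179.8, 0.3, 59.1]
ft_force: [-6.6, -0.2, 8.9]
finger_gap: -0.1
```

```bash
python3 - <<'E'
from h import *
p=optics.snapshot("wrist"); cv2.imwrite("pics/w6.png",p["color"]); s=sense(); print(s["ft_force"],s["wrist_torque"],s["tool_pos"])
p=optics.snapshot("top"); cv2.imwrite("pics/t6.png",cv2.resize(p["color"][140:300,230:450],None,fx=3.6,fy=3.6,interpolation=2))
E
```

```text
[-6.28768026 -0.65650627  8.8261061 ] [-0.05595573  0.91629893  0.01664747] [ 617.17228367 -273.4084257    82.64200089]
```

View pics/w6.png

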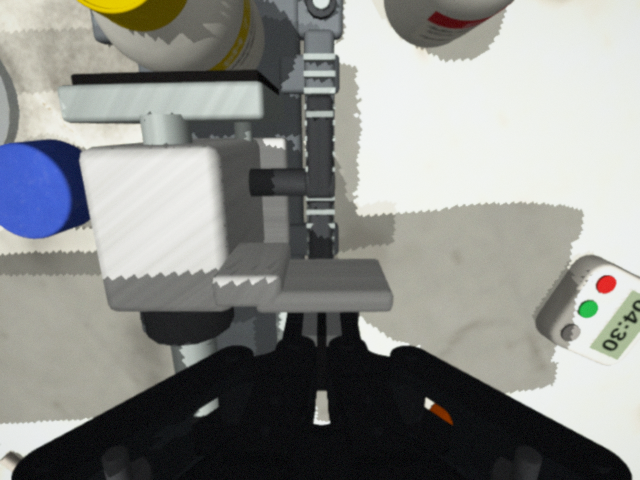

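View pics/t6.png

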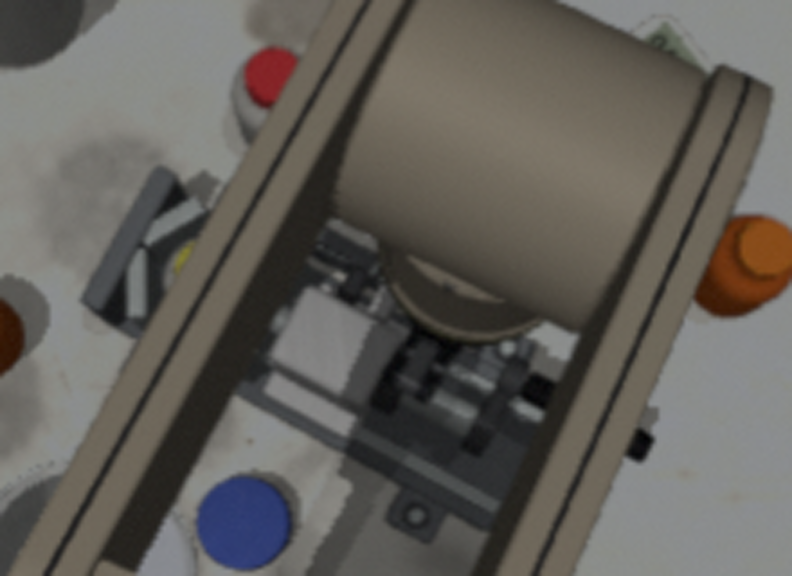

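Emit:
apply_moves([
  [0, [0.001, 0.0017, -0.001], 0],
  [0, [0.002, 0.0034, -0.001], 0],
  [0, [0.003, 0.0051, -0.001], 0],
  [0, [0.004, 0.0069, -0.001], 0],
])

```text
time: 8.8
tool_pos: [620.8, -267.3, 82.7]
tcp_rot: [179.8, 0.4, 59.1]
ft_force: [-6.2, -0.7, 8.8]
finger_gap: -0.1
```

Emit:
apply_moves([
  [0, [0.0007, 0.0012, -0.001], 0],
  [0, [0.0014, 0.0024, -0.001], 0],
])

```text
time: 9.05
tool_pos: [621.8, -265.6, 82.6]
tcp_rot: [179.8, 0.4, 59.0]
ft_force: [-5.4, -0.5, 9.6]
finger_gap: -0.4
```

Emit:
apply_moves([
  [0, [0.0005, 0.0009, -0.001], 0],
  [0, [0.001, 0.0017, -0.001], 0],
])

```text
time: 9.3
tool_pos: [622.3, -264.8, 82.6]
tcp_rot: [179.8, 0.5, 59.0]
ft_force: [-8.7, -3.8, 9.8]
finger_gap: -0.2
```

Emit:
apply_moves([
  [0, [0.0005, 0.0009, -0.001], 0],
  [0, [0.0008, 0.0013, -0.001], 0],
])

```text
time: 9.55
tool_pos: [622.3, -264.8, 82.6]
tcp_rot: [179.8, 0.7, 59.0]
ft_force: [-8.6, -3.2, 10.5]
finger_gap: 0.0
```

```bash
python3 - <<'E'
from h import *
p=optics.snapshot("wrist"); cv2.imwrite("pics/w7.png",p["color"]); s=sense(); print(s["ft_force"],s["tool_pos"])
p=optics.snapshot("scene"); cv2.imwrite("pics/s7.png",cv2.resize(p["color"][190:330,250:400],None,fx=4,fy=4,interpolation=2))
E
```

```text
[-8.17338083 -2.38696266  9.2183958 ] [ 622.32407774 -264.84499772   82.67204164]
```

View pics/w7.png

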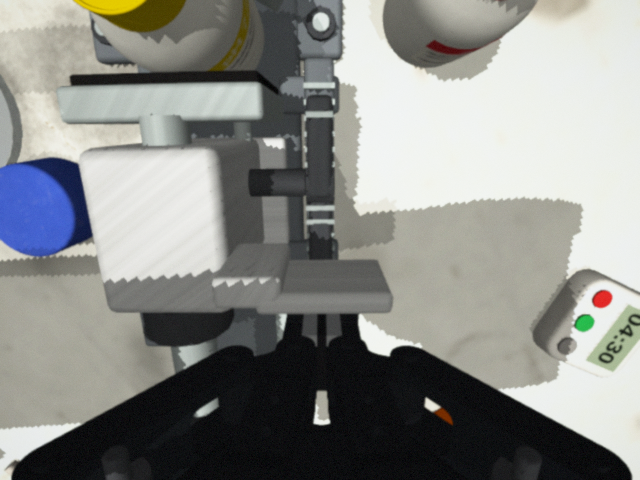

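View pics/s7.png

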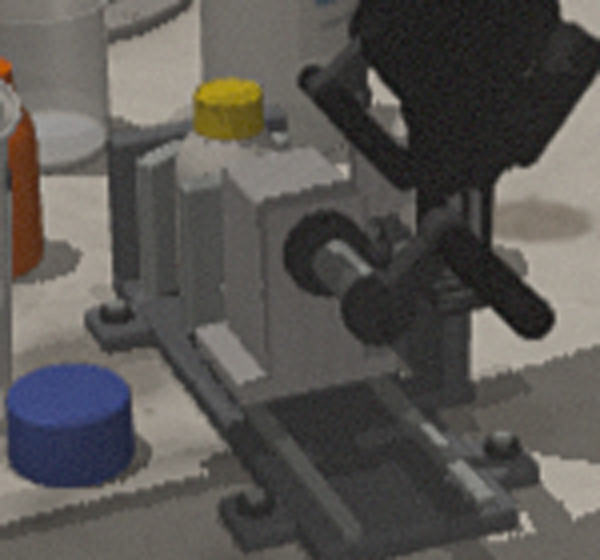

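```bash
python3 - <<'E'
from h import *
q=np.load("vise.npy"); c,s=np.cos(q[2]),np.sin(q[2])
def tv(X): d=X[:2]-q[:2]; return np.round([c*d[0]+s*d[1],-s*d[0]+c*d[1]],1)
p=optics.snapshot("scene"); ims=p["color"]
for n,im,win in (("s2",None,None),("now",ims,None)):
    if im is None: continue
    hsv=cv2.cvtColor(im,cv2.COLOR_BGR2HSV); m=cv2.inRange(hsv,(20,120,60),(35,255,255)); m[:, :280]=0; m[:,340:]=0; m[:190]=0;m[260:]=0
    ys,xs=np.nonzero(m); print(n,xs.min(),xs.max(),ys.min(),ys.max(),xs.mean(),ys.mean(),len(xs))
print(tv(px2w(p,(307.3,213.3),100)))
# project expected cap top centre and cap bottom for home
for X in [(80,0,100),(75,0,100),(80,4,100),(80,-4,100),(70,0,100)]: print(X,w2p(p,V(q,[X])))
t=optics.snapshot("top"); cv2.imwrite("pics/t7.png",cv2.resize(t["color"][150:260,230:340],None,fx=5,fy=5,interpolation=2))
for X in [(80,0,100),(75,0,100),(80,4,100),(70,0,100)]: print(X,(w2p(t,V(q,[X]))-[230,150])*5)
E
```

```text
now 299 315 210 224 306.7423580786026 216.90829694323145 229
[98.4 -8.9]
(80, 0, 100) [[306.18859579 217.93623024]]
(75, 0, 100) [[307.1913812 219.003108 ]]
(80, 4, 100) [[304.03031056 218.30240056]]
(80, -4, 100) [[308.34181896 217.57092535]]
(70, 0, 100) [[308.20208871 220.07841575]]
(80, 0, 100) [[259.86434172 308.44112803]]
(75, 0, 100) [[271.5909978  314.95505219]]
(80, 4, 100) [[254.46551963 317.80779386]]
(70, 0, 100) [[283.33222915 321.47710749]]
```

View pics/t7.png

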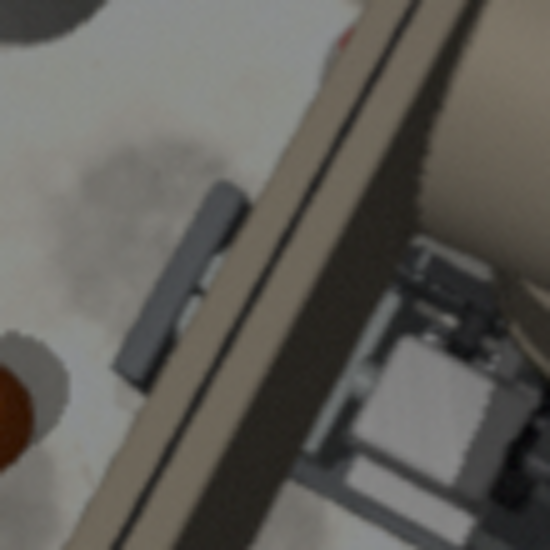

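Emit:
apply_moves([
  [0, [0.0008, 0.0013, -0.001], 0],
  [0, [0.0013, 0.0021, -0.001], 0],
  [0, [0.0013, 0.0021, -0.001], 0],
])

```text
time: 10.12
tool_pos: [622.4, -264.7, 82.8]
tcp_rot: [179.8, 0.8, 58.9]
ft_force: [-9.3, -4.8, 11.3]
finger_gap: -0.2
```

Emit:
apply_moves([
  [0, [0, 0, 0.006], 0],
  [0, [0, 0, 0.015], 0],
  [0, [-0.002, -0.0035, 0.04], 0],
  [0, [-0.005, -0.0086, 0.08], 0],
  [0, [-0.015, -0.025, 0.13], 0],
])

```text
time: 10.75
tool_pos: [606.9, -288.6, 212.5]
tcp_rot: [-180.0, 0.8, 59.0]
ft_force: [1.0, -0.7, 0.0]
finger_gap: -0.2
```

Emit:
apply_moves([
  [0.6, [-0.025, -0.041, 0.06], 0],
  [0.6, [-0.035, -0.058, 0.075], 0],
  [0.6, [-0.035, -0.058, 0.075], 0],
], grip_force=40)

```text
time: 11.12
tool_pos: [571.9, -349.1, 291.2]
tcp_rot: [179.7, 0.9, 58.9]
ft_force: [0.1, 0.9, 0.1]
finger_gap: 50.7
```

```bash
python3 - <<'E'
from ov import *
import pickle
p=optics.snapshot("wrist"); pickle.dump(p,open("w8.pkl","wb"))
s=sense(); print(s["time"],s["ft_force"],s["tool_pos"],s["tcp_rot"])
cv2.imwrite("pics/w8r.png",p["color"]); overlay(p,np.load("vise.npy"),52,"pics/w8.png",(190,0,410,260),2.3)
t=optics.snapshot("top"); cv2.imwrite("pics/t8.png",cv2.resize(t["color"][140:300,230:450],None,fx=3.6,fy=3.6,interpolation=2))
E
```

```text
11.175 [ 0.64343224 -0.31819188 -1.45873204] [ 571.96502989 -347.40113497  288.59313247] [179.87461959   0.81764541  58.94168308]
```

View pics/w8.png

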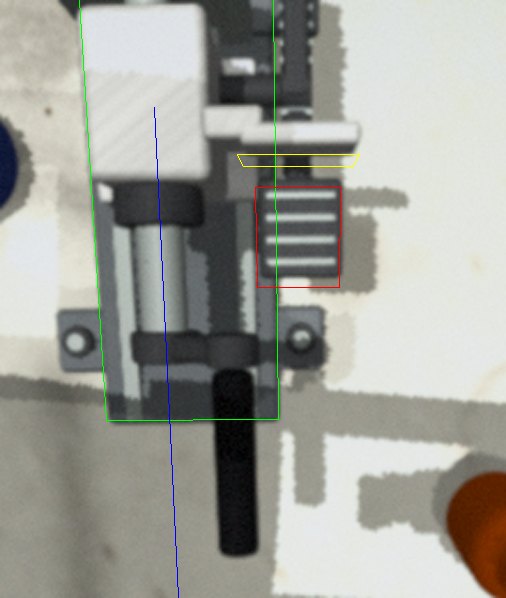

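View pics/t8.png

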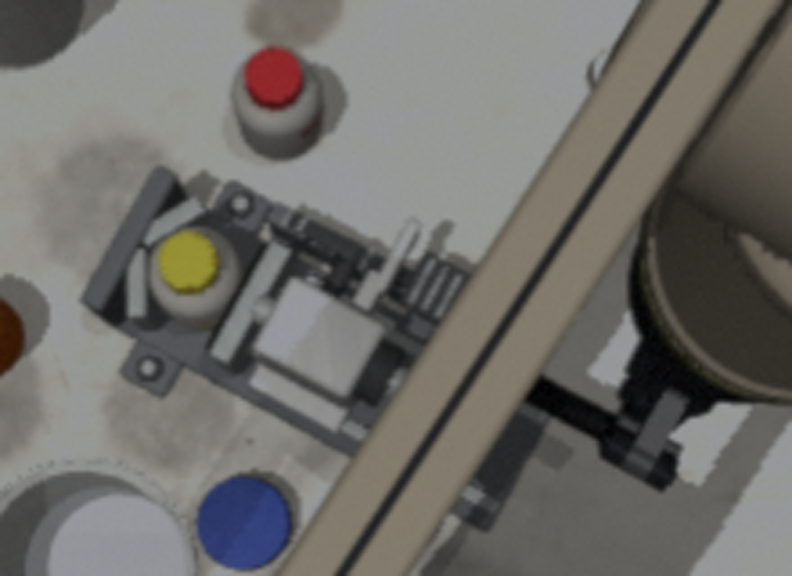

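```bash
python3 - <<'E'
from h import *
import pickle
p=pickle.load(open("w8.pkl","rb")); q=np.load("vise.npy")
g=lambda X:((w2p(p,V(q,X))-[190,0]+.5)*2.3).round(1)
for th in [40,45,50,55]:
    y,z=-38*np.sin(np.radians(th)),85+38*np.cos(np.radians(th))
    print(th,y,z,g([(-89,y,z),(-124,y,z),(-159,y,z)]).tolist())
print("axis",g([(-60,0,85),(-80,0,85)]))
print(V(q,[(-124,-28.5,110)]))
E
```

```text
40 -24.42592916808849 114.10968883852117 [[222.0, 363.6], [224.7, 459.6], [227.4, 549.5]]
45 -26.870057685088803 111.87005768508881 [[229.3, 363.0], [231.8, 458.4], [234.2, 547.7]]
50 -29.109688838521166 109.42592916808849 [[235.9, 362.4], [238.2, 457.1], [240.4, 545.8]]
55 -31.127777682981687 106.79590458133976 [[241.9, 361.8], [244.0, 455.8], [245.9, 543.8]]
axis [[162.5 279.8]
 [165.  333.5]]
[[ 559.04225368 -324.3472162   110.        ]]
```

```bash
python3 - <<'E'
from h import *
q=np.load("vise.npy"); print(V(q,[(-127,-28.8,102)])-sense()["tool_pos"], sense()["tool_pos"])
E
```

```text
[[ -14.12545915   19.1453413  -184.7688318 ]] [ 571.87689484 -346.21722058  286.7688318 ]
```

Emit:
apply_moves([
  [0.6, [-0.014, 0.019, -0.04], 0],
  [0.6, [-0.014, 0.019, -0.1], 0],
  [0.6, [-0.014, 0.019, -0.137], 0],
  [0.6, [-0.014, 0.019, -0.137], 0],
  [0.6, [-0.014, 0.019, -0.137], 0],
])

```text
time: 11.85
tool_pos: [558.6, -326.8, 150.7]
tcp_rot: [-180.0, 0.8, 59.1]
ft_force: [0.7, -0.4, 1.1]
finger_gap: 51.4
```

```bash
python3 - <<'E'
from h import *
p=optics.snapshot("wrist"); cv2.imwrite("pics/w9.png",p["color"])
q=np.load("vise.npy");s=sense(); print(V(q,[(-127,-28.8,102)])-s["tool_pos"], s["tool_pos"],s["tcp_rot"],s["ft_force"])
E
```

```text
[[ -1.40765402   0.37619934 -49.8972833 ]] [ 559.15908971 -327.44807863  151.8972833 ] [179.87707528   0.7960398   59.03742365] [ 0.03816078 -0.21832622  0.84855942]
```

View pics/w9.png

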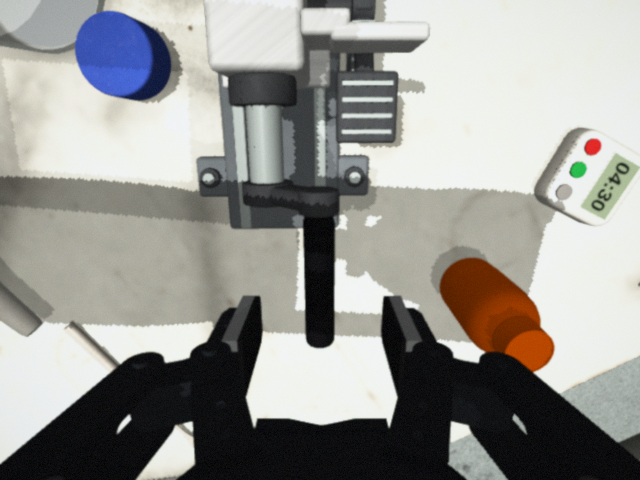

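Emit:
apply_moves([
  [0.6, [-0.001, 0, -0.025], 0],
  [0.6, [-0.001, 0, -0.05], 0],
  [0.6, [-0.001, 0, -0.05], 0],
  [0.1, [-0.001, 0, -0.05], 0],
  [0.1, [-0.001, 0, -0.05], 0],
], grip_force=25)

```text
time: 12.52
tool_pos: [558.8, -327.8, 104.0]
tcp_rot: [179.8, 0.8, 59.0]
ft_force: [-8.9, 5.7, -0.3]
finger_gap: 15.5
```

Emit:
apply_moves([
  [0.1, [0, 0, 0], 0],
  [0.1, [0, 0, 0], 0],
])

```text
time: 12.78
tool_pos: [558.5, -327.6, 103.9]
tcp_rot: [179.8, 0.8, 59.0]
ft_force: [-3.9, 2.5, -1.1]
finger_gap: 15.2
```

```bash
python3 - <<'E'
from h import *
p=optics.snapshot("wrist"); cv2.imwrite("pics/w10.png",p["color"])
p=optics.snapshot("scene"); cv2.imwrite("pics/s10.png",cv2.resize(p["color"][190:330,250:400],None,fx=4,fy=4,interpolation=2))
q=np.load("vise.npy");s=sense(); print(V(q,[(-127,-28.8,102)])-s["tool_pos"], s["tool_pos"],s["tcp_rot"],s["ft_force"],s["finger_gap"])
E
```

```text
[[-0.75194791  0.53412677 -1.92232773]] [ 558.5033836  -327.60600606  103.92232773] [179.82465685   0.79869421  59.04456718] [-4.27886232  2.08096093  0.16273246] 14.941387915931553
```

View pics/w10.png

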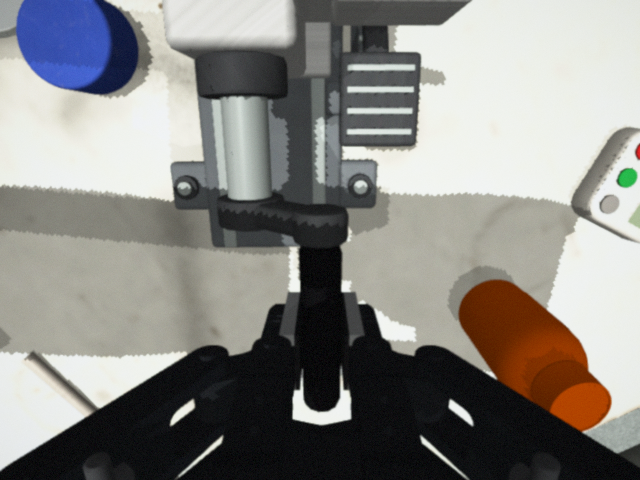

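View pics/s10.png

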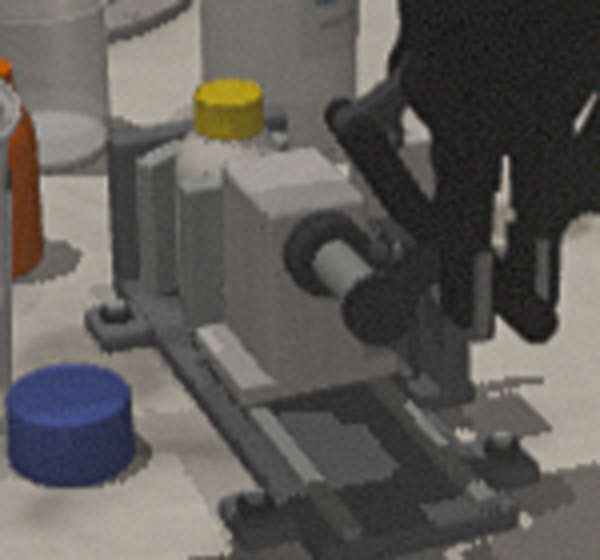

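```bash
cat > wind.py <<'E'
from h import *
import sys, json
# usage: wind.py step_deg nrows [cy cz th0mode]
c=json.load(open("c.json")); cy,cz=c["cy"],c["cz"]   # centre in tool coords (vise y of TCP, TCP z)
q=np.load("vise.npy"); s=sense(); t=s["tool_pos"]; d=t[:2]-q[:2]; cs,sn=np.cos(q[2]),np.sin(q[2])
x=cs*d[0]+sn*d[1]; y=-sn*d[0]+cs*d[1]
th=np.arctan2(-(y-cy),t[2]-cz); r=np.hypot(y-cy,t[2]-cz)
f=s["ft_force"]; fv=np.array([cs*f[0]+sn*f[1],-sn*f[0]+cs*f[1],f[2]])
tan=np.array([0,-np.cos(th),-np.sin(th)]); rad=np.array([0,-np.sin(th),np.cos(th)])
print(f"t {s['time']:.2f} vise x {x:.1f} y {y:.1f} z {t[2]:.1f} th {np.degrees(th):.1f} r {r:.1f} | Ftan {-fv@tan:.1f} Frad {-fv@rad:.1f} Fx {-fv[0]:.1f} gap {s['finger_gap']:.1f}")
step=float(sys.argv[1]); n=int(sys.argv[2])
for i in range(1,n+1):
    a=th+np.radians(step*i); Y=cy-38*np.sin(a); Z=cz+38*np.cos(a)
    dy=Y-y; print([round(-sn*dy/1000,4),round(cs*dy/1000,4),round((Z-t[2])/1000,4)])
E
python3 - <<'E'
import json; json.dump({"cy":0.0,"cz":79.0},open("c.json","w"))
E
python3 wind.py 10 5
```

```text
t 12.88 vise x -127.1 y -29.7 z 103.9 th 50.0 r 38.8 | Ftan 3.2 Frad 3.5 Fx 0.4 gap 14.9
[np.float64(0.0027), np.float64(-0.0016), np.float64(-0.0059)]
[np.float64(0.0051), np.float64(-0.0031), np.float64(-0.0119)]
[np.float64(0.0066), np.float64(-0.004), np.float64(-0.0183)]
[np.float64(0.0071), np.float64(-0.0043), np.float64(-0.0249)]
[np.float64(0.0066), np.float64(-0.004), np.float64(-0.0315)]
```

Emit:
apply_moves([
  [0.1, [0.0027, -0.0016, -0.006], 0],
  [0.1, [0.005, -0.003, -0.012], 0],
  [0.1, [0.0066, -0.004, -0.018], 0],
])

```text
time: 13.25
tool_pos: [565.6, -332.1, 86.8]
tcp_rot: [179.7, 0.8, 59.0]
ft_force: [-5.4, 2.9, 4.9]
finger_gap: 15.0
```

```bash
python3 wind.py 10 5
```

```text
t 13.25 vise x -127.2 y -38.1 z 86.8 th 78.4 r 38.9 | Ftan 6.1 Frad 5.0 Fx 0.2 gap 15.0
[np.float64(-0.0001), np.float64(0.0001), np.float64(-0.0068)]
[np.float64(-0.0005), np.float64(0.0003), np.float64(-0.0134)]
[np.float64(-0.0018), np.float64(0.0011), np.float64(-0.0198)]
[np.float64(-0.004), np.float64(0.0024), np.float64(-0.0259)]
[np.float64(-0.0072), np.float64(0.0043), np.float64(-0.0314)]
```

```bash
echo '{"cy":0.9,"cz":79.0}'>c.json; python3 wind.py 10 5
```

```text
t 13.25 vise x -127.2 y -38.1 z 86.8 th 78.6 r 39.8 | Ftan 6.0 Frad 5.0 Fx 0.2 gap 15.0
[np.float64(-0.0009), np.float64(0.0005), np.float64(-0.0069)]
[np.float64(-0.0013), np.float64(0.0008), np.float64(-0.0136)]
[np.float64(-0.0026), np.float64(0.0016), np.float64(-0.02)]
[np.float64(-0.0049), np.float64(0.0029), np.float64(-0.0261)]
[np.float64(-0.008), np.float64(0.0048), np.float64(-0.0316)]
```

Emit:
apply_moves([
  [0.1, [-0.0009, 0.0005, -0.007], 0],
  [0.1, [-0.0013, 0.0008, -0.0136], 0],
  [0.1, [-0.0026, 0.0016, -0.02], 0],
])

```text
time: 13.62
tool_pos: [564.7, -332.4, 68.9]
tcp_rot: [179.4, 0.9, 59.0]
ft_force: [-2.3, -2.6, 6.8]
finger_gap: 14.8
```

```bash
python3 wind.py 10 5
```

```text
t 13.62 vise x -127.9 y -37.5 z 68.9 th 104.7 r 39.7 | Ftan 6.5 Frad 2.3 Fx 3.4 gap 14.8
[np.float64(-0.0033), np.float64(0.002), np.float64(-0.0058)]
[np.float64(-0.0061), np.float64(0.0037), np.float64(-0.0116)]
[np.float64(-0.0098), np.float64(0.0059), np.float64(-0.0167)]
[np.float64(-0.0141), np.float64(0.0085), np.float64(-0.0209)]
[np.float64(-0.019), np.float64(0.0114), np.float64(-0.0243)]
```

Emit:
apply_moves([
  [0.1, [-0.0035, 0.001, -0.006], 0],
  [0.1, [-0.0065, 0.003, -0.0116], 0],
])

```text
time: 13.88
tool_pos: [561.0, -330.8, 59.9]
tcp_rot: [179.0, 0.9, 59.0]
ft_force: [3.2, -1.5, 5.2]
finger_gap: 14.9
```

```bash
python3 wind.py 10 5
```

```text
t 13.88 vise x -128.5 y -33.5 z 59.9 th 119.0 r 39.4 | Ftan 6.2 Frad -0.5 Fx -0.4 gap 14.9
[np.float64(-0.0042), np.float64(0.0025), np.float64(-0.0048)]
[np.float64(-0.0082), np.float64(0.0049), np.float64(-0.0096)]
[np.float64(-0.0128), np.float64(0.0077), np.float64(-0.0135)]
[np.float64(-0.0179), np.float64(0.0108), np.float64(-0.0164)]
[np.float64(-0.0233), np.float64(0.014), np.float64(-0.0182)]
```

```bash
sed -i 's/cy-38\*/cy-39.2*/; s/cz+38\*/cz+39.2*/' wind.py; python3 wind.py 10 4
```

```text
t 13.88 vise x -128.5 y -33.5 z 59.9 th 119.0 r 39.4 | Ftan 6.2 Frad -0.5 Fx -0.4 gap 14.9
[np.float64(-0.0034), np.float64(0.0021), np.float64(-0.0056)]
[np.float64(-0.0075), np.float64(0.0045), np.float64(-0.0105)]
[np.float64(-0.0122), np.float64(0.0074), np.float64(-0.0145)]
[np.float64(-0.0175), np.float64(0.0105), np.float64(-0.0175)]
```

Emit:
apply_moves([
  [0.1, [-0.0035, 0.0018, -0.0056], 0],
  [0.1, [-0.0077, 0.0041, -0.0105], 0],
  [0.1, [-0.0125, 0.0067, -0.0145], 0],
])

```text
time: 14.25
tool_pos: [552.1, -326.0, 48.5]
tcp_rot: [178.5, 0.9, 59.0]
ft_force: [5.5, -1.0, 5.2]
finger_gap: 15.0
```

```bash
python3 wind.py 10 4
```

```text
t 14.25 vise x -129.0 y -23.4 z 48.5 th 141.5 r 39.0 | Ftan 7.3 Frad 0.8 Fx -2.0 gap 15.0
[np.float64(-0.0048), np.float64(0.0029), np.float64(-0.0039)]
[np.float64(-0.0101), np.float64(0.0061), np.float64(-0.0067)]
[np.float64(-0.0158), np.float64(0.0095), np.float64(-0.0083)]
[np.float64(-0.0217), np.float64(0.0131), np.float64(-0.0087)]
```

Emit:
apply_moves([
  [0.1, [-0.0048, 0.0028, -0.0039], 0],
  [0.1, [-0.0101, 0.0059, -0.0067], 0],
  [0.1, [-0.0158, 0.0093, -0.0083], 0],
])

```text
time: 14.62
tool_pos: [539.7, -319.3, 42.5]
tcp_rot: [177.9, 0.9, 59.0]
ft_force: [8.9, -6.5, -3.4]
finger_gap: 14.8
```

```bash
python3 wind.py 10 4; python3 - <<'E'
from h import *
p=optics.snapshot("scene"); cv2.imwrite("pics/s11.png",cv2.resize(p["color"][190:330,250:400],None,fx=4,fy=4,interpolation=2))
p=optics.snapshot("wrist"); cv2.imwrite("pics/w11.png",p["color"])
E
```

```text
t 14.62 vise x -129.7 y -9.3 z 42.5 th 164.4 r 37.9 | Ftan 9.7 Frad -6.3 Fx 1.0 gap 14.8
[np.float64(-0.0055), np.float64(0.0033), np.float64(-0.0025)]
[np.float64(-0.0113), np.float64(0.0068), np.float64(-0.0025)]
[np.float64(-0.0171), np.float64(0.0103), np.float64(-0.0014)]
[np.float64(-0.0226), np.float64(0.0136), np.float64(0.0008)]
```

View pics/w11.png

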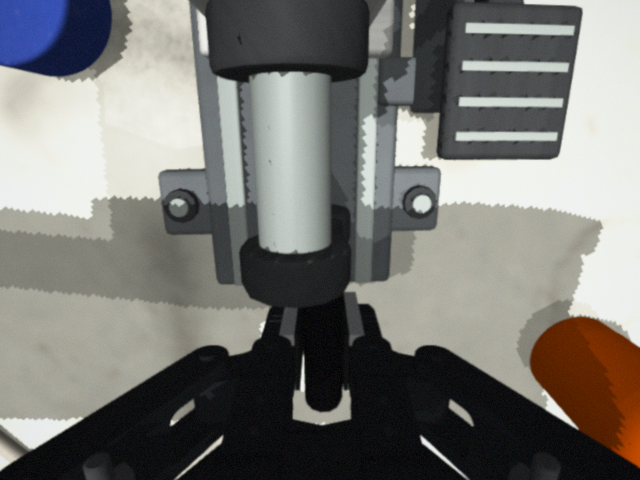

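View pics/s11.png

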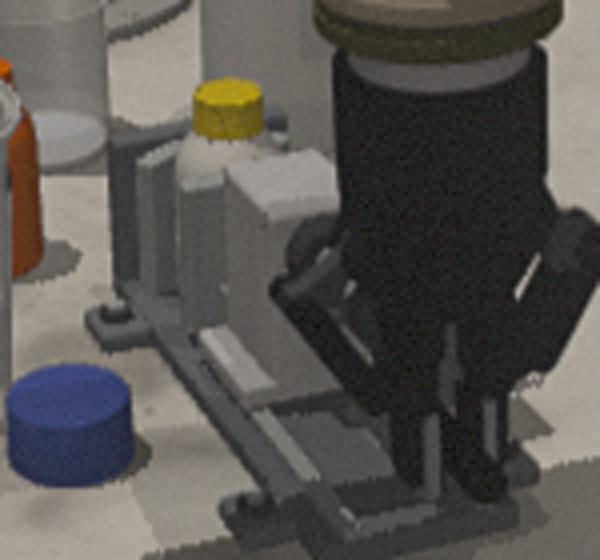

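Emit:
apply_moves([
  [0.35, [0, 0, 0], 0],
  [0.35, [0, 0, 0], 0],
  [0.35, [0, 0, -0.001], 0],
])

```text
time: 15.1
tool_pos: [539.0, -318.8, 41.1]
tcp_rot: [178.0, 0.9, 59.0]
ft_force: [-0.3, -1.0, -0.1]
finger_gap: 30.0
```

```bash
python3 wind.py 10 1; python3 - <<'E'
from h import *
p=optics.snapshot("wrist"); cv2.imwrite("pics/w12.png",p["color"])
p=optics.snapshot("top"); cv2.imwrite("pics/t12.png",cv2.resize(p["color"][140:300,230:450],None,fx=3.6,fy=3.6,interpolation=2))
E
```

```text
t 15.10 vise x -129.6 y -8.5 z 41.1 th 166.1 r 39.1 | Ftan 0.2 Frad -0.1 Fx 1.0 gap 30.0
[np.float64(-0.0058), np.float64(0.0035), np.float64(-0.0012)]
```

View pics/w12.png

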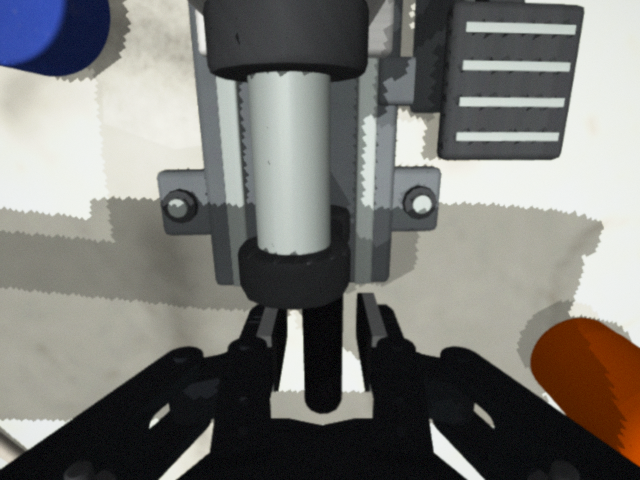

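View pics/t12.png

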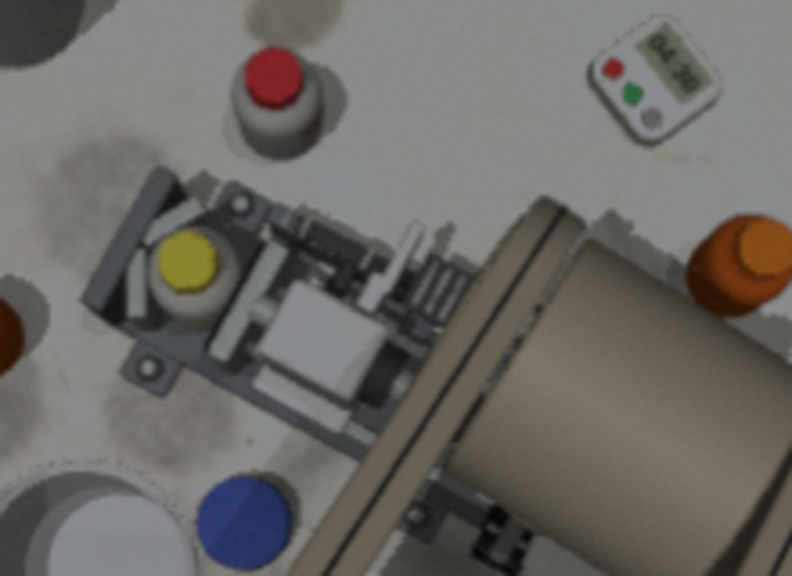

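Emit:
apply_moves([
  [0.1, [0, 0, 0], 0],
  [0.1, [0, 0, 0], 0],
])

```text
time: 15.45
tool_pos: [539.0, -318.9, 40.8]
tcp_rot: [178.0, 0.9, 59.0]
ft_force: [2.1, -1.2, -1.3]
finger_gap: 14.9
```

```bash
python3 wind.py 8 3
```

```text
t 15.45 vise x -129.7 y -8.5 z 40.8 th 166.1 r 39.4 | Ftan 2.1 Frad -1.8 Fx -0.0 gap 14.9
[np.float64(-0.0046), np.float64(0.0028), np.float64(-0.0008)]
[np.float64(-0.0093), np.float64(0.0056), np.float64(-0.001)]
[np.float64(-0.014), np.float64(0.0084), np.float64(-0.0004)]
```

Emit:
apply_moves([
  [0.1, [-0.0046, 0.0028, -0.0013], 0],
  [0.1, [-0.0093, 0.0054, -0.0018], 0],
  [0.1, [-0.0115, 0.0066, -0.0018], 0],
])

```text
time: 15.82
tool_pos: [529.3, -313.6, 40.2]
tcp_rot: [177.7, 0.9, 59.0]
ft_force: [8.6, -5.7, -3.7]
finger_gap: 15.1
```

```bash
python3 wind.py 8 3
```

```text
t 15.82 vise x -130.1 y 2.5 z 40.2 th -177.6 r 38.8 | Ftan 10.5 Frad -3.2 Fx 0.5 gap 15.1
[np.float64(-0.0047), np.float64(0.0028), np.float64(0.0002)]
[np.float64(-0.0092), np.float64(0.0055), np.float64(0.0016)]
[np.float64(-0.0135), np.float64(0.0082), np.float64(0.0037)]
```

```bash
python3 - <<'E'
from h import *
import pickle
p=optics.snapshot("wrist"); pickle.dump(p,open("w13.pkl","wb")); cv2.imwrite("pics/w13.png",p["color"]); cv2.imwrite("pics/w13c.png",cv2.resize(p["color"][0:180,360:640],None,fx=2.8,fy=2.8,interpolation=2))
q=np.load("vise.npy")
np.set_printoptions(precision=1,suppress=True)
for xc in (-42,):
  for th in (0,.06,.16):
    H=np.array([xc+53,0,55.])  # hinge x, z
    def L(dx,y,z):  # lever frame
        # press: pad (dx<0) goes down
        return (H[0]+dx*np.cos(th)+z*np.sin(th)*0+ -z*np.sin(th)*-1*0 + z*np.sin(th)*(-1)*0 + z*0, y, 0)
    pts=[]
    for dx in (-71,-35):
        for y in (-68,-36):
            # rotate by th about y so that -x side goes down: x'=x cos - z sin?, z'= z cos + x sin (x<0 -> down)
            x_,z_=dx*np.cos(th)-25*np.sin(th), 25*np.cos(th)+dx*np.sin(th)
            pts.append((H[0]+x_,y,55+z_))
    print(th,w2p(p,V(q,pts)).tolist())
E
```

```text
0 [[602.8838948280976, 152.85701059427794], [482.6566664406612, 151.55533793561415], [634.8862592721787, -6.008742136745838], [502.3541520021297, -13.719944946658188]]
0.06 [[589.5973798855455, 156.73389524233073], [474.40640517602606, 155.6774840003422], [626.14406189231, 3.5687856165908727], [496.8211902370352, -3.3879349528021976]]
0.16 [[569.8838711860219, 160.39352769191532], [462.2489925938879, 159.60164630294196], [612.1529549327875, 17.38554650643394], [488.02701808917715, 11.477943850772164]]
```

View pics/w13c.png

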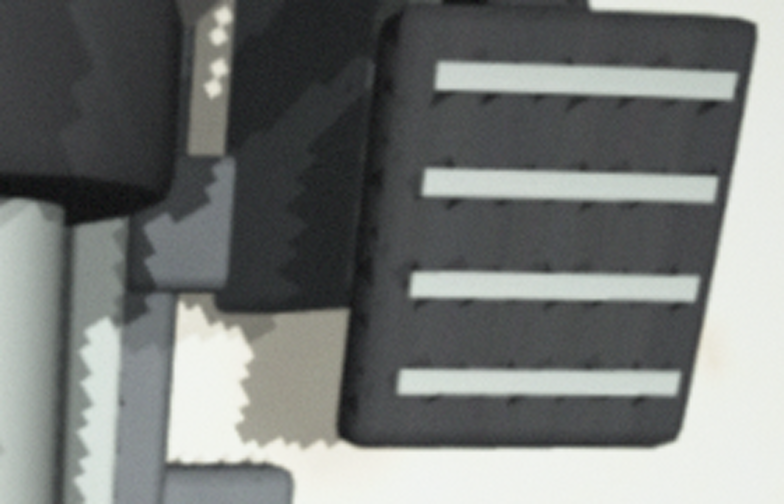

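Emit:
apply_moves([
  [0.4, [0, 0, 0], 0],
  [0.4, [0, 0, 0], 0],
  [0.4, [0, 0, 0.0], 0],
])

```text
time: 16.25
tool_pos: [528.8, -313.2, 39.9]
tcp_rot: [177.8, 0.9, 59.0]
ft_force: [0.9, -1.4, -1.0]
finger_gap: 34.3
```

Emit:
apply_moves([
  [0.4, [0, 0, 0.03], 0],
  [0.4, [0, 0, 0.08], 0],
  [0.4, [0, 0, 0.14], 0],
  [0.4, [0, 0, 0.2], 0],
  [0.4, [0.01, -0.01, 0.25], 0],
])

```text
time: 16.88
tool_pos: [538.7, -322.9, 292.9]
tcp_rot: [177.7, 0.9, 59.0]
ft_force: [0.8, -1.0, 0.3]
finger_gap: 34.1
```

```bash
python3 - <<'E'
from ov import *
import pickle
for i in range(4): p=optics.snapshot("wrist")
pickle.dump(p,open("w14.pkl","wb"))
s=sense(); print(s["time"],s["ft_force"],s["tool_pos"],s["tcp_rot"])
overlay(p,np.load("vise.npy"),53.5,"pics/w14.png",(190,0,450,260),2.3)
cv2.imwrite("pics/w14r.png",p["color"])
t=optics.snapshot("scene"); cv2.imwrite("pics/s14.png",cv2.resize(t["color"][190:330,250:400],None,fx=4,fy=4,interpolation=2))
E
```

```text
17.075 [-0.10307956 -0.24112665 -0.58711221] [ 539.26270292 -323.58148363  291.19398677] [177.65999      0.90952752  58.96390016]
```

View pics/w14.png

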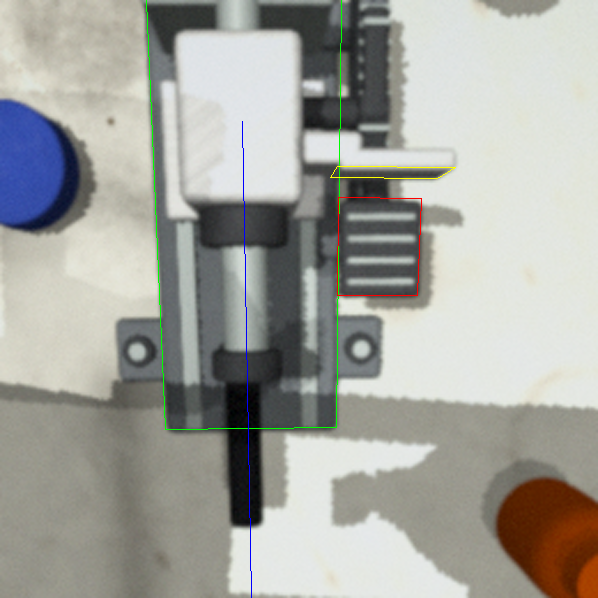

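View pics/s14.png

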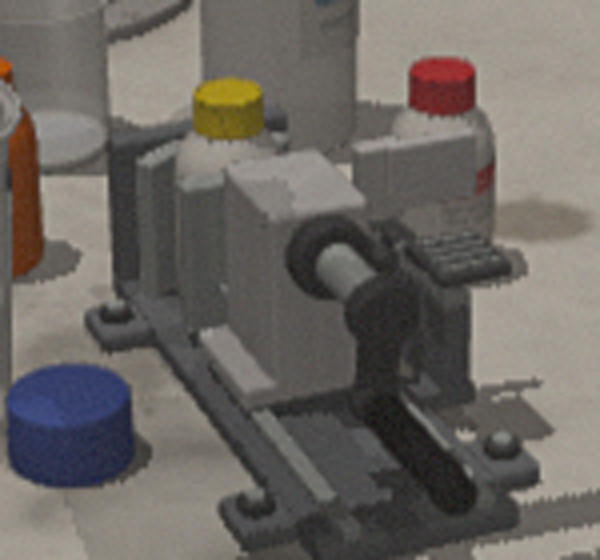

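Emit:
apply_moves([
  [0.4, [-0.01, 0.01, -0.05], 0],
  [0.4, [-0.01, 0.01, -0.11], 0],
  [0.4, [-0.01, 0.01, -0.16], 0],
  [0.4, [-0.01, 0.01, -0.16], 0],
  [0.4, [-0.01, 0.01, -0.16], 0],
])

```text
time: 17.75
tool_pos: [528.7, -313.1, 130.2]
tcp_rot: [177.8, 0.9, 59.0]
ft_force: [-0.4, -0.5, 1.0]
finger_gap: 34.2
```

```bash
python3 wind.py 8 1; python3 - <<'E'
from h import *
s=sense(); print(s["tool_pos"],s["tcp_rot"])
p=optics.snapshot("wrist"); cv2.imwrite("pics/w15.png",p["color"])
E
```

```text
t 17.75 vise x -130.0 y 3.3 z 130.2 th -2.6 r 51.2 | Ftan -0.0 Frad -1.0 Fx 0.7 gap 34.2
[np.float64(0.0052), np.float64(-0.0031), np.float64(-0.0121)]
[ 528.72136333 -313.12002193  130.1620685 ] [177.83677592   0.89719809  58.97405571]
```

View pics/w15.png

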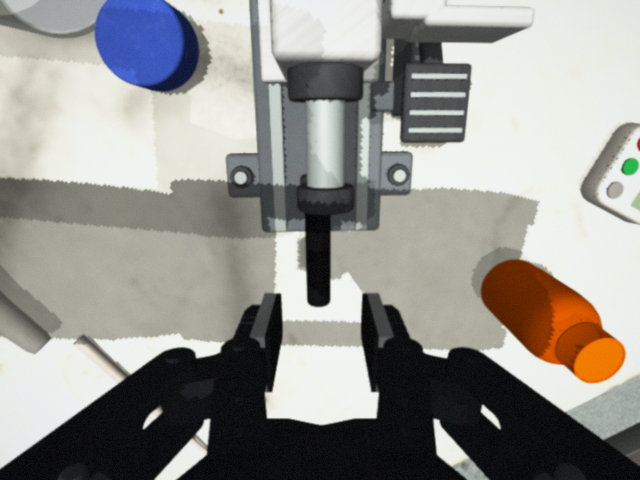

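Handle is centred between the open fingers, so I'll go down, regrip and check the breakaway force.

Emit:
apply_moves([
  [0.4, [0, 0, -0.045], 0],
  [0.4, [0, 0, -0.09], 0],
  [0.4, [0, 0, -0.09], 0],
  [0.1, [0, 0, -0.09], 0],
  [0.1, [0, 0, -0.09], 0],
])

```text
time: 18.42
tool_pos: [531.4, -314.8, 44.9]
tcp_rot: [177.4, 0.9, 59.0]
ft_force: [-0.7, 1.9, 2.4]
finger_gap: 14.9
```

Emit:
apply_moves([
  [0.1, [0, 0, 0], 0],
  [0.1, [0, 0, 0], 0],
])

```text
time: 18.68
tool_pos: [531.3, -314.9, 45.2]
tcp_rot: [177.4, 0.9, 59.0]
ft_force: [-1.2, 0.4, -2.4]
finger_gap: 14.6
```

```bash
python3 wind.py 2 3; 
```

```text
t 18.68 vise x -130.2 y 0.1 z 45.2 th 178.7 r 33.8 | Ftan -1.3 Frad -2.3 Fx 0.3 gap 14.6
[np.float64(-0.0011), np.float64(0.0006), np.float64(-0.0054)]
[np.float64(-0.0022), np.float64(0.0013), np.float64(-0.0054)]
[np.float64(-0.0034), np.float64(0.0021), np.float64(-0.0053)]
```

Emit:
apply_moves([
  [0.1, [-0.0009, 0.0005, 0], 0],
  [0.1, [-0.0013, 0.0008, 0], 0],
])

```text
time: 18.92
tool_pos: [530.8, -314.7, 45.6]
tcp_rot: [177.3, 0.9, 59.0]
ft_force: [3.7, -3.9, -8.6]
finger_gap: 15.1
```

```bash
python3 wind.py 2 1; 
```

```text
t 18.93 vise x -130.3 y 0.6 z 45.6 th 179.5 r 33.4 | Ftan 5.1 Frad -8.6 Fx 1.5 gap 15.1
[np.float64(-0.0011), np.float64(0.0007), np.float64(-0.0057)]
```

Emit:
apply_moves([
  [0.1, [-0.0013, 0.0008, -0.001], 0],
  [0.1, [-0.0022, 0.0013, -0.0012], 0],
  [0.1, [-0.0022, 0.0013, -0.0012], 0],
])

```text
time: 19.3
tool_pos: [530.6, -314.6, 45.5]
tcp_rot: [177.0, 0.9, 58.9]
ft_force: [7.1, -4.3, -7.5]
finger_gap: 14.9
```

```bash
python3 wind.py 2 1; 
```

```text
t 19.30 vise x -130.3 y 0.9 z 45.5 th 179.9 r 33.5 | Ftan 8.3 Frad -7.5 Fx -0.0 gap 14.9
[np.float64(-0.0012), np.float64(0.0007), np.float64(-0.0057)]
```

Emit:
apply_moves([
  [0.1, [-0.0018, 0.0011, -0.001], 0],
  [0.1, [-0.0027, 0.0016, -0.0012], 0],
  [0.1, [-0.0027, 0.0016, -0.0012], 0],
])

```text
time: 19.68
tool_pos: [529.9, -314.3, 45.6]
tcp_rot: [176.7, 0.9, 58.9]
ft_force: [7.3, -4.0, -7.8]
finger_gap: 15.2
```

```bash
python3 wind.py 2 1; 
```

```text
t 19.68 vise x -130.4 y 1.7 z 45.6 th -178.7 r 33.4 | Ftan 8.5 Frad -7.6 Fx -0.3 gap 15.2
[np.float64(-0.0013), np.float64(0.0008), np.float64(-0.0057)]
```

Emit:
apply_moves([
  [0.1, [-0.002, 0.0012, -0.001], 0],
  [0.1, [-0.0033, 0.002, -0.0012], 0],
  [0.1, [-0.0033, 0.002, -0.0012], 0],
])

```text
time: 20.05
tool_pos: [528.6, -313.5, 45.6]
tcp_rot: [176.4, 0.9, 58.9]
ft_force: [7.7, -3.9, -6.8]
finger_gap: 15.0
```

```bash
python3 wind.py 2 1; 
```

```text
t 20.05 vise x -130.4 y 3.2 z 45.6 th -176.1 r 33.4 | Ftan 9.1 Frad -6.2 Fx -0.6 gap 15.0
[np.float64(-0.0015), np.float64(0.0009), np.float64(-0.0056)]
```

Emit:
apply_moves([
  [0.1, [-0.002, 0.0012, -0.001], 0],
  [0.1, [-0.0035, 0.0021, -0.0012], 0],
  [0.1, [-0.0035, 0.0021, -0.0012], 0],
])

```text
time: 20.42
tool_pos: [527.1, -312.7, 45.8]
tcp_rot: [176.1, 0.9, 58.9]
ft_force: [8.0, -5.4, -6.4]
finger_gap: 15.1
```

```bash
python3 wind.py 2 1; 
```

```text
t 20.43 vise x -130.4 y 4.9 z 45.8 th -173.2 r 33.4 | Ftan 10.3 Frad -5.2 Fx 0.5 gap 15.1
[np.float64(-0.0017), np.float64(0.0011), np.float64(-0.0056)]
```

Emit:
apply_moves([
  [0.4, [0, 0, 0], 0],
  [0.4, [0, 0, 0], 0],
  [0.4, [0, 0, 0], 0],
])

```text
time: 20.8
tool_pos: [527.2, -312.7, 46.1]
tcp_rot: [176.1, 0.9, 58.9]
ft_force: [-0.4, 0.4, -0.8]
finger_gap: 34.3
```

Emit:
apply_moves([
  [0.4, [0, 0, 0.03], 0],
  [0.4, [0, 0, 0.08], 0],
  [0.4, [0, 0, 0.14], 0],
  [0.4, [0, 0, 0.2], 0],
  [0.4, [0.01, -0.01, 0.24], 0],
])

```text
time: 21.42
tool_pos: [537.7, -322.7, 290.4]
tcp_rot: [175.8, 0.9, 58.9]
ft_force: [-0.0, -0.3, -1.0]
finger_gap: 34.2
```

Emit:
apply_moves([
  [0.4, [-0.03, -0.05, 0], 0],
  [0.4, [-0.06, -0.1, 0], 0],
  [0.4, [-0.06, -0.1, 0], 0],
  [0.4, [-0.06, -0.1, 0], 0],
])

```text
time: 21.92
tool_pos: [477.5, -422.6, 290.1]
tcp_rot: [175.9, 0.9, 58.9]
ft_force: [1.2, 0.5, 0.0]
finger_gap: 34.4
```

```bash
python3 - <<'E'
from h import *
s=sense(); print(s["time"],s["ft_force"],s["tool_pos"],s["tcp_rot"],abs(s["qd"]).max())
t=optics.snapshot("top"); cv2.imwrite("pics/t16.png",cv2.resize(t["color"][140:300,230:450],None,fx=3.6,fy=3.6,interpolation=2))
t=optics.snapshot("scene"); cv2.imwrite("pics/s16.png",cv2.resize(t["color"][180:330,250:420],None,fx=4,fy=4,interpolation=2))
E
```

```text
21.925 [1.22543557 0.5423033  0.04720732] [ 477.54075563 -422.55096914  290.13550129] [175.86227434   0.90549814  58.86871496] 1.6576092628065724
```

View pics/t16.png

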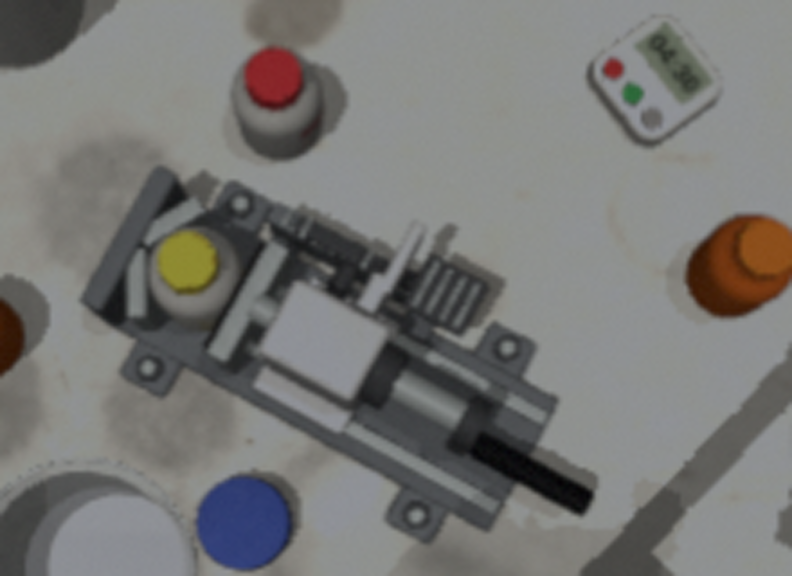

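View pics/s16.png

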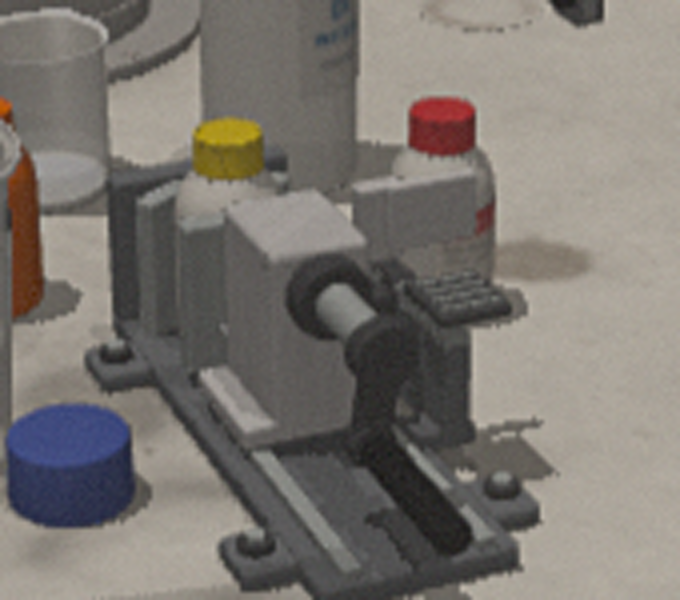

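```bash
python3 -c "
from bench import hand_in
print(hand_in())"
```

```text
the job is handed in; nothing more can be done
None
```

I handed the job in at about 22 s of the 72 s. The bottle is clamped in the V and, as far as the pictures show, the lever is latched; no verdict came back.

**What I did:**
- I held the lever pad down with closed fingers and slid the carriage about 55 mm, until the yellow-capped bottle stopped in the V. The forward push reached about 9 N, drag included.
- I let the lever go, then wound the crank about 130° clockwise with one regrip. I regripped once more to check the breakaway force, which turned it about 7° further.

**Last checks:**
- **Bottle:** the top view shows it upright, within about 2 mm of the home position I calculated.
- **Lever:** the gap from pad to thumb stop matches the latched starting picture, so I take it as latched.
- **Spare bottle and cap:** both look unmoved.
- **Robot:** it was clear of everything.

**Less certain:**
- **Clamping force:** I inferred it from the handle force and did not measure it. The handle force was 8.5–9 N while it turned and 10.3 N at the last reading, which suggests about 70–110 N.
- **Sideways forces:** the grip also put up to 9 N across the handle during that check, so the figure is rough.
- **Forward push:** the force readings showed up to about 5 N of sideways load that I could not explain. The carriage moved freely throughout.

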